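One turn of the hand-cranked plate feeder

TASK

Take the loose crank from its stand and fit it upright into the socket on the feeder's flywheel until its collar is down on the socket. With it, turn the flywheel exactly one full turn counter-clockwise (seen from above), without forcing anything, so that the feed bar drives the blank home against the stop under the bridge and comes all the way back. Let go, leaving the crank seated and the wheel there, and leave everything else on the bench undisturbed.

Things in the scene. Friction and masses are not known exactly. Their poses are not given: they have to be found in the camera images.
- crank: Loose crank, upright: a steel peg 16 mm across and 26 mm long with a tapered foot (14 mm across at the tip, taper 2 mm), then a collar 32 mm across, 4 mm thick, then a square black grip 26 by 26 mm, 45 mm tall (30 to 75 mm above the origin; sides along the crank's x and y). Origin at the tip of the peg, z up along it. About 0.15 kg. It starts standing in the stand's hole, collar on top.
- stand: Dark wooden block fixed to the bench, 80 by 80 mm, 35 mm tall, with a hole 22 mm across in its middle that holds the crank; origin at the centre of its underside.
- feeder: Grey machine fixed to the bench; origin on the bench under the flywheel's axle, z up, +y is the feeding direction. Base 150 mm (x) by 375 mm (y = -110 to 265), 40 mm high. Its top, y = 92 to 252, is a channel between two fences 6 mm high, 12 mm thick, 60 mm apart, in which the blank lies. Neither crank nor fingers may ever push it (wheel and socket included) with more than 40 N.
- axle (a point): Centre of the flywheel's top face, 106 mm above the bench; axes turn with the wheel (230 mm disc, 20 mm thick). On its own -x line (towards the robot at 0) stands a steel socket block, 66 mm (radially) by 46 mm, top 31 mm above this face, with an upright 18 mm hole (1 mm chamfer) in its middle, as deep as the block. The block is clamped in a radial slot, hole 56 to 80 mm from the axle, unreported: see or feel for it.
- flywheel (a joint): Wheel angle, rad: 0 at the start, grows counter-clockwise from above, 6.283 is one turn; stopped at -0.06. A rod moves the feed bar out in the first half turn, back in the second. Its spring loads the socket by up to 10 N: against the motion in the first half, onwards in the second, when a wheel not held runs away. The load fades near 0 and 6.283. Beyond 6.53 a second stroke begins: failure.
- feedbar (a joint): Position of the steel feed bar, 44 mm wide, 20 mm high, m; 0 is fully back (its face at feeder y = 100), 0.080 is fully forward (face at y = 180). It moves only with the flywheel.
- blank: Round aluminium blank, 56 mm across, 22 mm tall, about 0.15 kg; origin at the centre of its underside. It starts flat in the open bay of the feeder's channel, at feeder y = 140 to 160; only the feed bar moves it.
- stop (a point): Face of the stop block that closes the channel, on the channel floor (feeder x = 0, y = 237.5); axes as the feeder's. A blank that is home has its centre 28 to 33 mm before it. A bridge spans the channel here: y = 208 to 244 of the feeder, underside 74 mm above the bench, top with its round boss 106 mm, posts at x = 40 to 58 on both sides.
- cup: Red enamel mug, 80 mm across, 80 mm tall, bystander; origin at the centre of its underside.
- burner: Clay incense burner, a bowl 100 mm across and 60 mm tall, bystander; origin at the centre of its underside.
- saucer: Clay saucer, flat disc 84 mm across and 10 mm thick, bystander; origin at the centre of its underside.
- scoop: White plastic scoop, about 170 mm long, 60 mm wide, 35 mm tall, bystander; origin under the middle of its length.
- jar: Steel jar with a hinged lid, 90 mm across, 132 mm tall with its knob, bystander; origin at the centre of its underside.
Mind the look-alikes: they are no part of the job. What is shaped like the crank but orange is not meant. There is more than one size of the blank; the one meant has the size given above.

How it is judged:
On the way, in this order (a step that is already met when the one before it is completed fails the run):
1. the crank is seated in the socket while the wheel is still at its start (x of crank in the frame of axle between -0.084 and -0.052 m and y of crank in the frame of axle between -0.005 and 0.005 m and z of crank in the frame of axle below 0.01 m and angle between crank's own z axis and vertical below 0.17 rad and value of joint flywheel below 0.15 rad), for 0.1 s.
2. with the crank seated, the wheel passes its half turn and the feed bar has driven the blank home (x of crank in the frame of axle between -0.084 and -0.052 m and y of crank in the frame of axle between -0.005 and 0.005 m and z of crank in the frame of axle below 0.01 m and angle between crank's own z axis and vertical below 0.17 rad and value of joint flywheel between 2.9 and 3.8 rad and value of joint feedbar above 0.07 m and y of blank in the frame of feeder above 0.205 m), for 0.02 s.
At the end, for the whole second after the job is handed in: The flywheel stands still one full turn from its start (within 0.1 rad), the feed bar is back (within 5 mm), the blank lies flat and at rest in the channel under the bridge, within 5.5 mm of the stop, and the crank is left at rest in the socket, its collar within 5 mm of the socket's top (value of joint flywheel between 6.183 and 6.383 rad and velocity of joint flywheel between -0.05 and 0.05 rad/s and value of joint feedbar below 0.005 m and y of blank in the frame of stop above -0.0335 m and x of blank in the frame of stop between -0.006 and 0.006 m and z of blank in the frame of stop below 0.003 m and angle between blank's own z axis and vertical below 0.06 rad and linear speed of each of blank, crank below 0.01 m/s and x of crank in the frame of axle between -0.084 and -0.052 m and y of crank in the frame of axle between -0.005 and 0.005 m and z of crank in the frame of axle below 0.01 m and angle between crank's own z axis and vertical below 0.17 rad); the robot touches nothing.
It fails at once if the feeder is forced: the crank or the fingers push it with more than 40 N (contact force between any of crank, the fingers and feeder above 40 N).
It fails at once if the wheel overruns into a second stroke (value of joint flywheel above 6.533 rad).
It fails at once if a bystander is moved by more than 20 mm (distance of any of cup, burner, saucer, scoop, jar from where it was at the start of the episode above 0.02 m).
It also fails if it takes over 72 s, if anything falls off the work surface, if the arm or the gripper's body presses on something with over 40 N, if the wrist force passes 120 N, or if a joint passes its speed limit or range.

ROBOT

A 7-joint arm with a two-finger parallel gripper is mounted at the origin on the work surface. World frame = base frame: x ahead of the robot, y to its left, z up, the work surface at z = 0. Lengths are in m, angles in rad, forces in N, time in s.
With the tool pointing down it reaches from about 0.4 to 0.85 m from the base axis. Payload 4.5 kg.
Tool frame: the origin (TCP) lies at the centre of the arm's flange, where the gripper is bolted on; the fingertips stand 166 mm ahead of it and the grasp point (between the pads) lies robot.pinch_z ahead of it (robot.pinch_z is the distance from the TCP to the grasp point, in m); y points along the fingers, z is the direction in which the jaws open and shut, and the axes are right-handed (so a half turn about y gives the same grasp; the last joint's range is limited). The gripper opens to 88 mm and grips with 3 to 60 N. Pads are 18 mm wide; open, the fingers measure 123 mm over their backs; the gripper's body (75 mm by 187 mm) begins 45 mm behind the grasp point.
Start: joints at [-1.312, 0.689, -0.195, 1.565, 0.157, 0.902, -0.215], TCP at [0.139, 0.609, 0.405] pointing down, gripper open.
Joint ranges: [-3.01, 3.01], [-0.46, 2.08], [-1.47, 1.51], [0.13, 2.56], [-1, 4.14], [0.04, 2.09], [-2.66, 2.66]. Speed limits (rad/s): [2.57, 2.57, 3.14, 3.14, 3.14, 3.14, 3.14].

INTERFACE

Orientations are given as a 3x3 rotation matrix whose columns are the frame's x, y, z axes.
In Python, from workcell import status, grab_frame, get_calibration, robot, recognise, masks_of, place_of gives the robot as it stands.
- The arm moves only by the shell command python3 -m handwheel 'ROWS' [FORCE]. ROWS is JSON, a list of rows, each an object of numbers: "tx", "ty", "tz": the shift along the tool's x, y, z scaled (see below); "spin": the turn about the tool's y scaled (see below); "jaw": the opening, from -1 (shut) to 1 (fully open). In form: [{"tx": .., "ty": .., "tz": .., "spin": .., "jaw": ..}, ...]. A call has 1 to 8 rows; each row is the pose to reach, as a shift and turn from the pose commanded when the call began, along the tool's axes at that moment, turning the shorter way round; what a row does not reach only later rows make up. The controller multiplies each number of a shift by 40 cm and each number of a turn by 180 degrees. A row lasts 1/12 s, in which the tool goes at most 41.7 mm and 7.16 degrees, less where a joint would pass 70% of its speed; a pose out of reach is approached as far as the arm can. A call with a number of a shift or a turn outside -1 to 1 is refused whole. A call with a gripper value outside its range is refused whole. The fingers move at their own pace and stop on an object; FORCE is the grip in N (left out, the last holds). Time passes only in rows, so rows that repeat a pose let the fingers close. It gives the time, the measured TCP pose, the force and the opening at its end, in the units of the state.
- status.read_state(): the state, without advancing time (a new reading comes with each control period).
- grab_frame(name): name is "side" or "top"; returns (picture, depth): 420x560x3 uint8, blue, green, red; 420x560 float32, m along the optical axis (not along the pixel's ray), 0 where there is no reading.
- get_calibration(name): a dict with "fx", "fy", "cx", "cy" (pixels), "T" (4x4, takes a point from camera to world coordinates). Camera axes: x right, y down, z forward; pixel columns grow to the right and rows downward; lengths in m; the calibration is good to about 2 mm. A picture is of the moment at which its call begins. get_calibration takes no time and is no camera call.
- robot.finish_job(): hands the job in, once; it reports no verdict.
Trained networks look in the newest picture that a camera, given by its name, has taken for a name from the list of things; names that differ only in an ending like _2 or _b are one class to them, and where a whole thing is asked for, a point or a joint stands for the part that bears it (a point fixed in the world has none). Each returns a list of dicts, best first, with "conf" (0 to 1); they miss things now and then, are a little off and sometimes report something else, mostly with a low value. They report only what shows in the picture. A call takes as long as a camera call. They do not tell look-alikes from the thing itself.
- recognise(name, camera): "point" ([x, y, z] in m, in the coordinates of the camera as it stood for that picture, good to about 4 mm: the middle of the surface that is visible of it).
- masks_of(name, camera): "mask" (420x560 bool, what is visible of it).
- place_of(name, camera): "point" ([x, y, z] in m, in the coordinates of the camera as it stood for that picture, good to about 4 mm: a listed point, or the origin of a listed thing).
The state is a dict: "time_s": time; "q": joint angles; "joint_vel": joint speeds; "tau": joint torques, N m; "ee_pos": TCP position; "orientation": TCP orientation; "wrist_force": force on the tool from outside, world axes, zero at the start; "torque": the same for the moment, N m; "finger_gap": finger opening in m.
Only numpy, scipy, OpenCV 4.12 (cv2) and the standard library are available. Lean on these libraries where they do the work, as an engineer would, in place of code of your own. Each camera call takes 0.05 s, during which the arm holds its last target. There are 200 camera calls.

## Working session

There is one attempt and no reset: what is moved stays moved. The work goes in short steps, Python scripts to look and compute and a shell command to move; the robot and the scene stay as the last step left them, time stands still between calls to the robot, and variables do not carry over. Pictures are saved under pics/ and viewed, about 8 in all and at most 12, crops included, and the job is handed in when it is done.

```bash
mkdir -p pics; ls
cat > h.py <<'E'
import numpy as np, cv2
from workcell import status, grab_frame, get_calibration, robot, recognise, masks_of, place_of
def W(cam,p):
    T=get_calibration(cam)["T"]; T=np.array(T); return T[:3,:3]@np.array(p)+T[:3,3]
def cloud(cam,d):
    c=get_calibration(cam); T=np.array(c["T"]); v,u=np.mgrid[:d.shape[0],:d.shape[1]]
    P=np.stack([(u-c["cx"])/c["fx"]*d,(v-c["cy"])/c["fy"]*d,d],-1)
    return P@T[:3,:3].T+T[:3,3]
def pix(cam,w):
    c=get_calibration(cam); T=np.array(c["T"]); p=T[:3,:3].T@(np.array(w)-T[:3,3]); return [round(float(c["fx"]*p[0]/p[2]+c["cx"])),round(float(c["fy"]*p[1]/p[2]+c["cy"]))]
E
python3 - <<'E'
from h import *
s=status.read_state(); print(s["ee_pos"],np.round(s["orientation"],3),s["finger_gap"],robot.pinch_z,s["time_s"])
ims=[]
for c in ("top","side"):
    im,d=grab_frame(c); np.save(c+"_d.npy",d); cv2.imwrite(c+".png",im); cv2.imwrite(f"pics/{c}0.png",im)
    print(c,np.round(get_calibration(c)["T"],3).tolist())
    for n in ("crank","stand","feeder","axle","blank","stop"):
        for r in place_of(n,c)[:4]:
            w=W(c,r["point"]); print(c,n,round(r["conf"],2),np.round(w,3),pix(c,w))
E
```

```text
pics
[0.13926699 0.60894408 0.40391816] [[ 0.975 -0.     0.223]
 [-0.223 -0.002  0.975]
 [ 0.    -1.    -0.002]] 0.08808588233064185 0.1473 0.0
top [[-0.022, -0.996, 0.082, 0.493], [-1.0, 0.022, 0.003, 0.016], [-0.004, -0.082, -0.997, 1.432], [0.0, 0.0, 0.0, 1.0]]
top crank 0.52 [0.481 0.298 0.009] [187, 258]
top crank 0.42 [ 0.474  0.194 -0.005] [224, 259]
top stand 0.77 [ 0.481  0.297 -0.002] [188, 257]
top feeder 0.91 [ 0.563 -0.135 -0.   ] [338, 226]
top axle 0.78 [ 0.566 -0.131  0.101] [340, 223]
top blank 0.85 [0.608 0.017 0.04 ] [284, 210]
top blank 0.7 [ 0.369 -0.115 -0.007] [332, 294]
top stop 0.75 [0.623 0.091 0.041] [258, 205]
side [[-0.965, -0.194, 0.175, 0.409], [-0.261, 0.687, -0.678, 0.721], [0.011, -0.701, -0.713, 0.839], [0.0, 0.0, 0.0, 1.0]]
side crank 0.84 [ 0.474  0.196 -0.002] [319, 302]
side crank 0.63 [0.478 0.303 0.006] [307, 340]
side stand 0.85 [ 0.475  0.299 -0.004] [309, 341]
side stand 0.64 [ 0.564 -0.131 -0.005] [313, 204]
side feeder 0.59 [ 0.564 -0.129 -0.   ] [313, 203]
side axle 0.77 [ 0.565 -0.134  0.105] [315, 175]
side blank 0.96 [ 0.363 -0.118 -0.002] [380, 219]
side blank 0.85 [0.609 0.017 0.038] [285, 226]
side stop 0.81 [0.623 0.096 0.04 ] [272, 247]
```

```bash
python3 -m handwheel --help 2>&1 | head -20
```

```text
invalid input: not JSON, or not a number
```

View pics/top0.png

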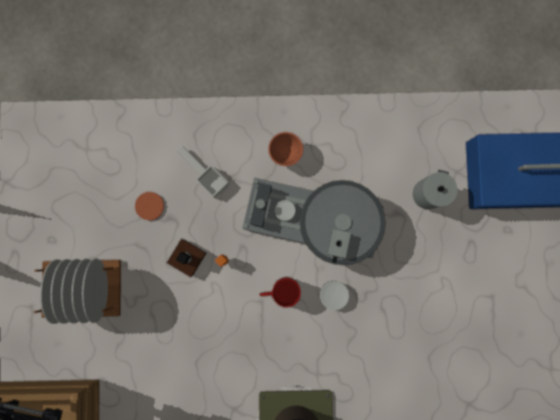

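View pics/side0.png

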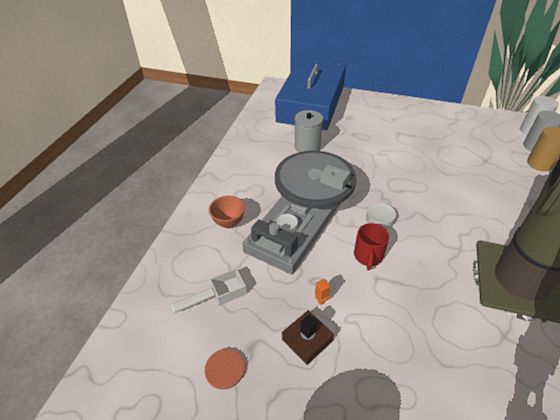

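The job's crank is the black one in the stand (top 187,258 / side 308,328). The orange look-alike is at top (222,260). The blank in the channel is at (285,210), and the bigger look-alike is at (335,295). Next come measurements and one close crop.

```bash
cat > meas.py <<'E'
from h import *
C={}
for c in ("top","side"):
    im=cv2.imread(c+".png"); C[c]=(cloud(c,np.load(c+"_d.npy")),im)
def rect(P,m,lab):
    q=P[m][:,:2]
    (cx,cy),(w,h),a=cv2.minAreaRect((q*1000).astype(np.float32)); print(lab,len(q),"mean",q.mean(0).round(4),"rect",round(cx,1),round(cy,1),round(w,1),round(h,1),round(a,1),"z",np.median(P[m][:,2]).round(4))
for c,(P,im) in C.items():
    def box(x,y,r,z0,z1): return (abs(P[...,0]-x)<r)&(abs(P[...,1]-y)<r)&(P[...,2]>z0)&(P[...,2]<z1)
    rect(P,box(.478,.299,.05,.07,.12),c+" griptop")
    rect(P,box(.478,.299,.07,.030,.038),c+" standtop")
    rect(P,box(.50,-.115,.055,.128,.145),c+" socket")
    m=box(.565,-.132,.13,.095,.112); q=P[m][:,:2]; (a,b),r=cv2.minEnclosingCircle((q*1000).astype(np.float32)); print(c,"wheel",a,b,r,np.median(P[m][:,2]))
    rect(P,(abs(P[...,0]-.6)<.12)&(P[...,1]>.0)&(P[...,1]<.16)&(P[...,2]>.03)&(P[...,2]<.115),c+" base")
t=C["top"][1]; s=C["side"][1]
a=[cv2.resize(x,(380,290),interpolation=cv2.INTER_CUBIC) for x in (t[225:275,165:231],t[190:260,297:389],s[295:355,270:349],s[155:215,290:369])]
cv2.imwrite("pics/crop1.png",np.vstack([np.hstack(a[:2]),np.hstack(a[2:])]))
E
python3 meas.py
```

```text
top griptop 98 mean [0.4818 0.297 ] rect 481.5 298.0 26.5 26.5 58.0 z 0.0824
top standtop 570 mean [0.481  0.2965] rect 481.7 298.0 80.8 80.3 58.0 z 0.0344
top socket 423 mean [ 0.511  -0.1223] rect 511.1 -122.6 46.2 65.8 75.7 z 0.1365
top wheel 568.4508056640625 -136.6289825439453 115.0315933227539 0.10641576901398586
top base 2330 mean [0.6113 0.0597] rect 615.4 51.5 141.6 150.6 76.1 z 0.044
side griptop 180 mean [0.4793 0.3045] rect 479.8 302.2 26.1 25.5 56.5 z 0.083
side standtop 1009 mean [0.4787 0.3081] rect 479.7 301.2 81.6 81.3 58.3 z 0.0345
side socket 327 mean [ 0.5091 -0.1157] rect 509.8 -118.7 49.9 67.5 76.2 z 0.1362
side wheel 566.0879516601562 -132.98374938964844 116.89688110351562 0.10621947177935348
side base 2433 mean [0.6057 0.0792] rect 612.2 54.6 147.5 150.5 76.6 z 0.0495
```

View pics/crop1.png

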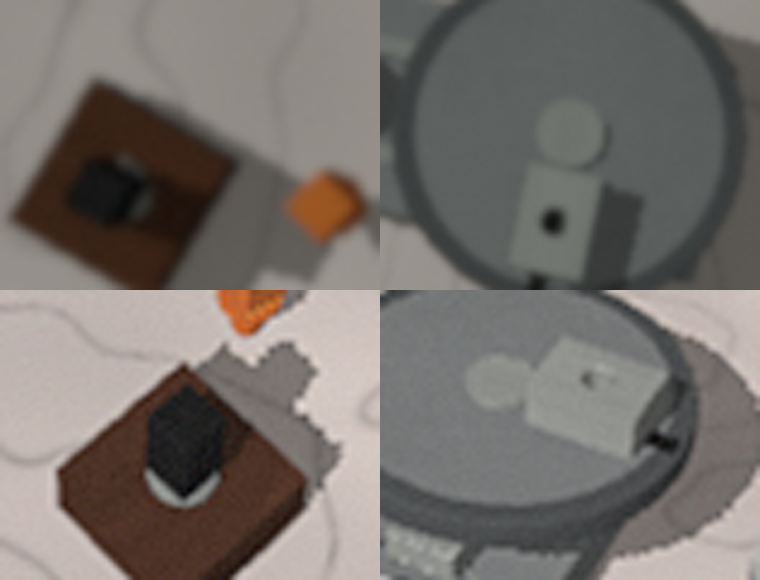

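The crops confirm the choice: the black crank's peg stands in the stand (crop left), and the orange one is on the bench. The socket block and its hole show at right, on the robot side of the wheel. Next I check obstacle heights along the path and compute the first move.

```bash
cat > go.py <<'E'
import sys
from h import *
# usage: go.py x y z(grasp point) jawdeg
x,y,z,j=map(float,sys.argv[1:5]); s=status.read_state(); R=np.array(s["orientation"]); p=np.array(s["ee_pos"])
d=R.T@(np.array([x,y,z+robot.pinch_z])-p)/0.4
cur=np.degrees(np.arctan2(R[1,2],R[0,2])); a=(cur-j+90)%180-90
print("g",(p+R[:,1]*robot.pinch_z).round(4),"jaw",cur.round(2),"t",s["time_s"],"q",np.round(s["q"],2),"F",np.round(s["wrist_force"],1),"gap",round(s["finger_gap"],4),"tilt",R[:,1].round(4))
print("tx ty tz",d.round(4),"spin",round(a/180,4))
E
python3 go.py .4805 .2995 .25 58
python3 - <<'E'
from h import *
for c in("top","side"):
    P=cloud(c,np.load(c+"_d.npy")).reshape(-1,3)
    for x0 in np.arange(.1,.75,.1):
        print(c,round(x0,1),[round(float(P[m][:,2].max()),2) if (m:=(abs(P[:,0]-x0)<.05)&(abs(P[:,1]-y0)<.05)).any() else None for y0 in np.arange(.75,-.46,-.1)])
E
```

```text
g [0.1393 0.6093 0.2575] jaw 77.12 t 0.7 q [-1.31  0.69 -0.19  1.57  0.16  0.9  -0.22] F [-0.   0.5  0.3] gap 0.0882 tilt [-0.e+00  1.e-04 -1.e+00]
tx ty tz [ 1.0042  0.0186 -0.5649] spin 0.1062
top 0.1 [0.16, 0.27, 0.35, 0.01, 0.01, 0.01, 0.01, 0.13, 0.14, 0.02, 0.01, 0.01, 0.01]
top 0.2 [0.15, 0.4, 0.41, 0.01, 0.01, 0.01, 0.01, 0.01, 0.01, 0.01, 0.01, 0.01, 0.01]
top 0.3 [0.02, 0.17, 0.17, 0.03, 0.01, 0.01, 0.01, 0.09, 0.08, 0.04, 0.01, 0.01, 0.01]
top 0.4 [0.02, 0.19, 0.2, 0.03, 0.04, 0.04, 0.01, 0.08, 0.09, 0.04, 0.01, 0.01, 0.01]
top 0.5 [0.02, 0.18, 0.18, 0.03, 0.09, 0.09, 0.08, 1.43, 0.14, 0.14, 0.12, 0.01, 0.01]
top 0.6 [0.01, 0.01, 0.01, 0.02, 0.02, 0.01, 0.1, 0.11, 0.11, 0.12, 0.12, 0.14, 0.13]
top 0.7 [0.01, 0.01, 0.01, 0.02, 0.02, 0.04, 0.06, 0.09, 0.11, 0.12, 0.11, 0.14, 0.13]
side 0.1 [None, None, None, None, 0.0, 0.0, 0.02, 0.35, 0.35, 0.01, 0.0, 0.0, 0.0]
side 0.2 [None, None, None, 0.0, 0.0, 0.0, 0.0, 0.0, 0.0, 0.0, 0.01, 0.0, 0.0]
side 0.3 [None, None, None, 0.01, 0.0, 0.0, 0.0, 0.08, 0.08, 0.03, 0.0, 0.0, 0.0]
side 0.4 [0.84, None, None, 0.0, 0.04, 0.04, 0.0, 0.08, 0.08, 0.04, 0.0, 0.0, 0.01]
side 0.5 [None, None, None, 0.0, 0.09, 0.09, 0.08, 0.04, 0.14, 0.14, 0.11, 0.0, 0.0]
side 0.6 [None, None, 0.0, 0.01, 0.01, 0.03, 0.09, 0.11, 0.11, 0.11, 0.11, 0.13, 0.13]
side 0.7 [None, None, 0.0, 0.01, 0.01, 0.04, 0.06, 0.09, 0.11, 0.11, 0.11, 0.13, 0.12]
```

```bash
python3 -m handwheel '[{"tx":0.98,"ty":0,"tz":-0.55,"spin":0.106,"jaw":1},{"tx":0.98,"ty":0,"tz":-0.55,"spin":0.106,"jaw":1},{"tx":0.98,"ty":0,"tz":-0.55,"spin":0.106,"jaw":1},{"tx":0.98,"ty":0,"tz":-0.55,"spin":0.106,"jaw":1},{"tx":0.98,"ty":0,"tz":-0.55,"spin":0.106,"jaw":1},{"tx":0.98,"ty":0,"tz":-0.55,"spin":0.106,"jaw":1},{"tx":0.98,"ty":0,"tz":-0.55,"spin":0.106,"jaw":1},{"tx":0.98,"ty":0,"tz":-0.55,"spin":0.106,"jaw":1}]' 30; python3 go.py .4805 .2995 .16 58
```

```text
time_s: 1.37
ee_pos: [0.3875, 0.384, 0.405]
orientation: [[0.849, 0.0, 0.529], [-0.529, 0.001, 0.849], [0.0, -1.0, 0.001]]
wrist_force: [1.3, 0.5, 0.0]
finger_gap: 0.0879
g [0.3876 0.3841 0.2577] jaw 58.06 t 1.3667 q [-0.78  0.58 -0.14  1.81  0.11  0.76  0.03] F [1.3 0.5 0. ] gap 0.0879 tilt [ 4.e-04  5.e-04 -1.e+00]
tx ty tz [ 0.309   0.2442 -0.0565] spin 0.0003
```

```bash
python3 -m handwheel '[{"tx":0.1,"ty":0.05,"tz":-0.02,"spin":0,"jaw":1},{"tx":0.2,"ty":0.1,"tz":-0.04,"spin":0,"jaw":1},{"tx":0.309,"ty":0.15,"tz":-0.0565,"spin":0,"jaw":1},{"tx":0.309,"ty":0.2,"tz":-0.0565,"spin":0,"jaw":1},{"tx":0.309,"ty":0.244,"tz":-0.0565,"spin":0,"jaw":1},{"tx":0.309,"ty":0.244,"tz":-0.0565,"spin":0,"jaw":1},{"tx":0.309,"ty":0.244,"tz":-0.0565,"spin":0,"jaw":1},{"tx":0.309,"ty":0.244,"tz":-0.0565,"spin":0,"jaw":1}]' ; python3 go.py .4805 .2995 .065 58
```

```text
time_s: 2.03
ee_pos: [0.479, 0.302, 0.3081]
orientation: [[0.849, 0.001, 0.528], [-0.528, 0.002, 0.849], [-0.0, -1.0, 0.002]]
wrist_force: [-0.4, -0.4, 0.7]
finger_gap: 0.088
g [0.4791 0.3023 0.1608] jaw 58.13 t 2.0333 q [-0.57  0.75 -0.13  1.84  0.17  0.57  0.21] F [-0.4 -0.4  0.7] gap 0.088 tilt [ 9.0e-04  1.6e-03 -1.0e+00]
tx ty tz [ 0.0066  0.2396 -0.0038] spin 0.0007
```

```bash
python3 -m handwheel '[{"tx":0.006,"ty":0.08,"tz":-0.004,"spin":0,"jaw":1},{"tx":0.006,"ty":0.14,"tz":-0.004,"spin":0,"jaw":1},{"tx":0.006,"ty":0.19,"tz":-0.004,"spin":0,"jaw":1},{"tx":0.006,"ty":0.22,"tz":-0.004,"spin":0,"jaw":1},{"tx":0.006,"ty":0.239,"tz":-0.004,"spin":0,"jaw":1},{"tx":0.006,"ty":0.239,"tz":-0.004,"spin":0,"jaw":1},{"tx":0.006,"ty":0.239,"tz":-0.004,"spin":0,"jaw":1}]' ; python3 go.py .4805 .2995 .065 58
python3 - <<'E'
from h import *
a=[]
for c in ("side","top"):
    im,d=grab_frame(c); u,v=pix(c,[.48,.3,.08]); a.append(cv2.resize(im[v-45:v+45,u-45:u+45],(390,390),interpolation=cv2.INTER_CUBIC))
cv2.imwrite("pics/crop2.png",np.hstack(a))
E
```

```text
time_s: 2.62
ee_pos: [0.4806, 0.2989, 0.2124]
orientation: [[0.849, 0.001, 0.529], [-0.529, 0.001, 0.849], [0.0, -1.0, 0.001]]
wrist_force: [0.4, -0.5, 1.0]
finger_gap: 0.088
g [0.4808 0.299  0.0651] jaw 58.07 t 2.6167 q [-0.58  0.9  -0.09  1.88  0.2   0.37  0.19] F [ 0.4 -0.5  1. ] gap 0.088 tilt [ 0.0011  0.001  -1.    ]
tx ty tz [-0.001   0.0002  0.0012] spin 0.0004
```

View pics/crop2.png

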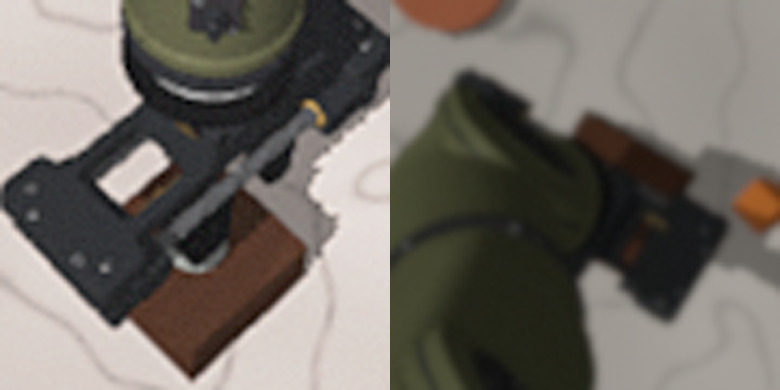

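The fingers straddle the crank: side crop (205,245) shows the collar below the pads. I'll close on it.

```bash
python3 -m handwheel '[{"tx":0,"ty":0,"tz":0,"spin":0,"jaw":-1},{"tx":0,"ty":0,"tz":0,"spin":0,"jaw":-1},{"tx":0,"ty":0,"tz":0,"spin":0,"jaw":-1},{"tx":0,"ty":0,"tz":0,"spin":0,"jaw":-1},{"tx":0,"ty":0,"tz":0,"spin":0,"jaw":-1},{"tx":0,"ty":0,"tz":0,"spin":0,"jaw":-1},{"tx":0,"ty":0,"tz":0,"spin":0,"jaw":-1},{"tx":0,"ty":0,"tz":0,"spin":0,"jaw":-1}]' 35; python3 go.py .4805 .2995 .20 58
```

```text
time_s: 3.38
ee_pos: [0.4804, 0.2982, 0.2115]
orientation: [[0.848, -0.0, 0.529], [-0.529, 0.0, 0.848], [-0.0, -1.0, -0.0]]
wrist_force: [0.5, 0.6, 0.3]
finger_gap: 0.0368
g [0.4804 0.2982 0.0642] jaw 58.04 t 3.3833 q [-0.58  0.9  -0.09  1.88  0.2   0.37  0.19] F [0.5 0.6 0.3] gap 0.0368 tilt [-0.  0. -1.]
tx ty tz [-0.0015 -0.3396  0.0028] spin 0.0002
```

```bash
python3 -m handwheel '[{"tx":0,"ty":0,"tz":0,"spin":0,"jaw":-1},{"tx":0,"ty":0,"tz":0,"spin":0,"jaw":-1},{"tx":0,"ty":0,"tz":0,"spin":0,"jaw":-1},{"tx":0,"ty":-0.03,"tz":0,"spin":0,"jaw":-1},{"tx":0,"ty":-0.08,"tz":0,"spin":0,"jaw":-1},{"tx":0,"ty":-0.14,"tz":0,"spin":0,"jaw":-1},{"tx":0,"ty":-0.22,"tz":0,"spin":0,"jaw":-1},{"tx":0,"ty":-0.3,"tz":0,"spin":0,"jaw":-1}]' 35; python3 go.py .5105 -.1206 .20 58
```

```text
time_s: 4.05
ee_pos: [0.4798, 0.2978, 0.3329]
orientation: [[0.849, -0.002, 0.529], [-0.529, -0.001, 0.849], [-0.001, -1.0, -0.002]]
wrist_force: [0.5, 0.5, -2.5]
finger_gap: 0.0256
g [0.4796 0.2976 0.1856] jaw 58.05 t 4.05 q [-0.55  0.71 -0.14  1.82  0.16  0.63  0.22] F [ 0.5  0.5 -2.5] gap 0.0256 tilt [-0.0016 -0.0012 -1.    ]
tx ty tz [ 0.6185 -0.0349 -0.847 ] spin 0.0003
```

```bash
python3 -m handwheel '[{"tx":0.02,"ty":-0.07,"tz":-0.02,"spin":0,"jaw":-1},{"tx":0.06,"ty":-0.12,"tz":-0.08,"spin":0,"jaw":-1},{"tx":0.11,"ty":-0.12,"tz":-0.15,"spin":0,"jaw":-1},{"tx":0.16,"ty":-0.12,"tz":-0.22,"spin":0,"jaw":-1},{"tx":0.21,"ty":-0.12,"tz":-0.29,"spin":0,"jaw":-1},{"tx":0.26,"ty":-0.12,"tz":-0.36,"spin":0,"jaw":-1},{"tx":0.31,"ty":-0.12,"tz":-0.42,"spin":0,"jaw":-1},{"tx":0.35,"ty":-0.12,"tz":-0.48,"spin":0,"jaw":-1}]'; python3 go.py .5105 -.1206 .235 58
```

```text
time_s: 4.72
ee_pos: [0.4974, 0.0589, 0.3802]
orientation: [[0.848, 0.001, 0.53], [-0.53, -0.001, 0.848], [0.001, -1.0, -0.0]]
wrist_force: [0.6, 1.0, -1.8]
finger_gap: 0.0261
g [0.4975 0.0588 0.2329] jaw 57.97 t 4.7167 q [-0.08  0.57 -0.2   1.96  0.18  0.63  0.61] F [ 0.6  1.  -1.8] gap 0.0261 tilt [ 6.e-04 -7.e-04 -1.e+00]
tx ty tz [ 0.2658 -0.0049 -0.3631] spin -0.0002
```

```bash
python3 -m handwheel '[{"tx":0.05,"ty":-0.005,"tz":-0.07,"spin":0,"jaw":-1},{"tx":0.10,"ty":-0.005,"tz":-0.14,"spin":0,"jaw":-1},{"tx":0.15,"ty":-0.005,"tz":-0.21,"spin":0,"jaw":-1},{"tx":0.2,"ty":-0.005,"tz":-0.28,"spin":0,"jaw":-1},{"tx":0.245,"ty":-0.005,"tz":-0.34,"spin":0,"jaw":-1},{"tx":0.261,"ty":-0.005,"tz":-0.361,"spin":0,"jaw":-1},{"tx":0.261,"ty":-0.005,"tz":-0.361,"spin":0,"jaw":-1},{"tx":0.261,"ty":-0.005,"tz":-0.361,"spin":0,"jaw":-1}]'; python3 go.py .5105 -.1206 .235 58
cat > look.py <<'E'
import sys
from h import *
a=[]
for c in ("side","top"):
    im,d=grab_frame(c); np.save(c+"_d1.npy",d); cv2.imwrite(c+"1.png",im)
    for r in place_of("crank",c)[:3]: w=W(c,r["point"]); print(c,round(r["conf"],2),w.round(4),pix(c,w))
    u,v=pix(c,[.51,-.12,.17]); a.append(cv2.resize(im[max(v-40,0):v+40,u-40:u+40],(390,390),interpolation=cv2.INTER_CUBIC))
cv2.imwrite(sys.argv[1],np.hstack(a))
E
python3 look.py pics/crop3.png
```

```text
time_s: 5.38
ee_pos: [0.5094, -0.116, 0.3818]
orientation: [[0.848, -0.0, 0.53], [-0.53, 0.001, 0.848], [-0.001, -1.0, 0.001]]
wrist_force: [-0.2, 0.3, -0.9]
finger_gap: 0.0259
g [ 0.5094 -0.1159  0.2345] jaw 58.01 t 5.3833 q [ 0.28  0.59 -0.23  1.9   0.21  0.68  0.94] F [-0.2  0.3 -0.9] gap 0.0259 tilt [-1.e-04  9.e-04 -1.e+00]
tx ty tz [ 0.0083 -0.0014 -0.0082] spin 0.0001
side 0.84 [ 0.4743  0.1948 -0.0038] [319, 302]
side 0.64 [ 0.5043 -0.1098  0.1764] [337, 164]
top 0.44 [ 0.475   0.1962 -0.0043] [223, 259]
```

View pics/crop3.png

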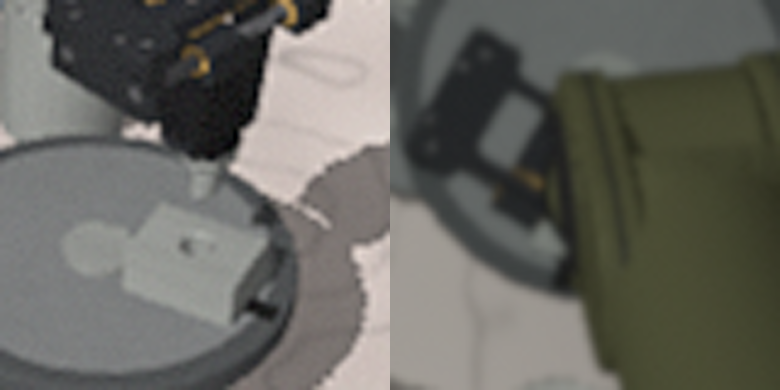

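Run:
```python
from h import *
from scipy.optimize import least_squares
im=cv2.imread("side1.png"); P=cloud("side",np.load("side_d1.npy"))
near=(abs(P[...,0]-.506)<.03)&(abs(P[...,1]+.112)<.03)
for z in np.arange(.168,.222,.004):
    m=near&(abs(P[...,2]-z)<.002)
    if m.sum(): q=P[m]; print(z.round(3),m.sum(),"x",q[:,0].min().round(4),q[:,0].max().round(4),"y",q[:,1].min().round(4),q[:,1].max().round(4),"bright",im[m].mean().round())
def fit(r,z0,z1):
    q=P[near&(P[...,2]>z0)&(P[...,2]<z1)][:,:2]
    f=least_squares(lambda c:np.hypot(*(q-c).T)-r,[.508,-.116],loss="soft_l1",f_scale=.0008); print(r,len(q),f.x.round(4),"rms",np.sqrt((f.fun**2).mean()).round(5))
fit(.008,.182,.202); fit(.016,.2055,.2085)
# hole: dark pixels on socket top from side & top start pictures, rim plane
for c,f in (("side","side.png"),("top","top.png")):
    g=cv2.cvtColor(cv2.imread(f),cv2.COLOR_BGR2GRAY); cal=get_calibration(c); T=np.array(cal["T"])
    u,v=pix(c,[.5105,-.1206,.137]); print(c,u,v); print(g[v-7:v+8,u-9:u+10])
```

```text
0.18 3 x 0.5022 0.5095 y -0.1099 -0.1058 bright 126.0
0.184 9 x 0.5027 0.5157 y -0.1111 -0.1042 bright 132.0
0.188 7 x 0.501 0.5162 y -0.1135 -0.1053 bright 128.0
0.192 10 x 0.5011 0.5134 y -0.1114 -0.1051 bright 134.0
0.196 4 x 0.5012 0.5137 y -0.1104 -0.1053 bright 123.0
0.2 2 x 0.5081 0.5109 y -0.1054 -0.1033 bright 130.0
0.204 3 x 0.496 0.5157 y -0.106 -0.0968 bright 120.0
0.208 20 x 0.4939 0.5216 y -0.1122 -0.0968 bright 112.0
0.212 8 x 0.4931 0.5109 y -0.1148 -0.0981 bright 69.0
0.216 14 x 0.4886 0.5175 y -0.1302 -0.0911 bright 54.0
0.22 23 x 0.4889 0.532 y -0.1294 -0.0889 bright 44.0
0.008 32 [ 0.5091 -0.1134] rms 0.00105
0.016 12 [ 0.5098 -0.1136] rms 0.00143
side 334 173
[[118 128 144 146 147 145 141 138 130 126 122 115 115 117 116 116 117 118
  117]
 [130 144 145 147 145 142 147 143 140 142 137 128 125 121 117 118 117 117
  117]
 [141 148 147 146 146 145 144 141 142 144 145 139 139 138 129 122 120 117
  115]
 [147 148 147 145 148 150 147 145 144 143 144 141 142 143 140 136 133 130
  122]
 [147 148 145 144 145 147 147 147 147 150 159 156 146 143 141 142 143 142
  134]
 [145 
[... 1332 characters left out ...]
  70  38  25  25  43  73 100 113 115 115 114
  110]
 [ 98 107 114 116 115 109  94  61  29  18  24  43  71  99 113 114 115 114
  108]
 [101 109 114 115 115 112  96  66  32  21  26  47  74 101 113 115 115 112
  105]
 [102 111 115 115 115 114 104  82  55  39  41  58  83 105 115 115 114 112
  102]
 [104 112 115 115 116 115 111 101  84  71  71  82  97 110 115 115 113 110
   98]
 [106 113 115 115 116 116 116 113 106 101  99 103 110 114 115 114 114 108
   94]
 [109 114 116 115 116 116 117 116 115 113 113 114 114 115 115 114 112 106
   89]
 [111 115 115 116 115 116 117 117 117 116 116 116 116 116 114 114 112 104
   84]
 [112 116 115 115 115 116 117 117 116 116 116 117 116 115 115 114 111 101
   80]]
```

Run:
```python
from h import *
def ray(c,u,v,z):
    k=get_calibration(c); T=np.array(k["T"]); d=T[:3,:3]@[(u-k["cx"])/k["fx"],(v-k["cy"])/k["fy"],1]; s=(z-T[2,3])/d[2]; return (T[:3,3]+s*d).round(4)
print("top hole",ray("top",338.6,243,.137),"side hole",ray("side",334.2,173,.137))
for c in("top","side"):
    P=cloud(c,np.load(c+"_d.npy")); g=cv2.imread(c+".png",0)
    m=(abs(P[...,0]-.51)<.05)&(abs(P[...,1]+.12)<.045)&(abs(P[...,2]-.137)<.0025); v,u=np.nonzero(m)
    uv=cv2.minAreaRect(np.stack([u,v],1).astype(np.float32)); print(c,"px rect",uv)
    q=(P[m][:,:2]*1000).astype(np.float32); print(cv2.minAreaRect(q),q.mean(0),np.median(P[m][:,2]))
    # brightness-threshold outline of block top, projected
# held peg tip px in side
g=cv2.imread("side1.png",0); u,v=pix("side",[.509,-.1135,.18]); print(u,v); print(g[v-16:v+12,u-9:u+12])
```

```text
top hole [ 0.5112 -0.1218  0.137 ] side hole [ 0.5103 -0.1192  0.137 ]
top px rect ((338.91705322265625, 243.05364990234375), (17.740131378173828, 25.283178329467773), 12.094757080078125)
((511.1624755859375, -122.70054626464844), (46.087921142578125, 65.68730163574219), 76.13956451416016) [ 510.76624 -122.48001] 0.1367384528406268
side px rect ((334.20001220703125, 173.39999389648438), (26.563133239746094, 12.016655921936035), 18.434947967529297)
((509.736572265625, -118.34841918945312), (49.50177001953125, 67.12567901611328), 77.26322174072266) [ 509.91376 -117.83712] 0.13649747765862758
336 162
[[ 39  31  27  24  32  31  28  32  31  31  28  19  26  26  25  20  20  10
   25   8 116]
 [ 38  22  32  26  26  34  34  33  29  36  29  24  27  24  27  22  24  24
   13  45 135]
 [120  38  27  27  28  28  29  33  31  18  20  24  28  22  25  21  24  11
   48 127 180]
 [168  50  24  30  32  26  33  31  31  31  24  22  19  22  29  20  16  83
  141 186 198]
 [163  54  29  40  30  29  33  28  32  26  30  26  30  22  22  22   5 120
  187 201 196]
 [153  79  43  41  34  25  33  33  34  29  30  20 
[... 1297 characters left out ...]
9 150 148 142 134 131 127 120 121 118 118 120 121 122 122 123
  126 112  82]
 [150 149 147 150 149 150 147 146 143 133 130 127 121 120 121 121 122 121
  126 103  61]
 [153 152 152 149 146 147 148 147 148 144 144 142 134 126 126 121 120 121
  124 100  65]
 [151 153 151 151 149 149 149 149 145 145 146 148 146 141 138 132 126 122
  120 110 100]
 [151 151 151 152 154 151 154 155 161 162 153 148 145 144 147 146 140 134
  133 130 125]
 [153 152 150 149 149 140 144 149 165 166 163 157 150 147 147 146 146 147
  143 140 136]
 [151 152 153 151 145 114 110 133 145 149 153 151 149 148 148 148 146 147
  145 146 149]
 [149 153 150 153 135  93 101 135 147 149 146 134 143 152 149 152 148 147
  148 146 151]]
```

```bash
python3 go.py .5105 -.1211 .197 58
```

```text
g [ 0.5097 -0.1142  0.2343] jaw 58.24 t 5.5833 q [ 0.28  0.59 -0.23  1.9   0.21  0.68  0.94] F [-1.4  0.2 -1.8] gap 0.0256 tilt [-1.0e-04  1.2e-03 -1.0e+00]
tx ty tz [ 0.0105  0.0933 -0.0133] spin 0.0013
```

```bash
python3 -m handwheel '[{"tx":0.01,"ty":0.02,"tz":-0.013,"spin":0,"jaw":-1},{"tx":0.01,"ty":0.05,"tz":-0.013,"spin":0,"jaw":-1},{"tx":0.01,"ty":0.075,"tz":-0.013,"spin":0,"jaw":-1},{"tx":0.01,"ty":0.085,"tz":-0.013,"spin":0,"jaw":-1},{"tx":0.01,"ty":0.085,"tz":-0.013,"spin":0,"jaw":-1},{"tx":0.01,"ty":0.085,"tz":-0.013,"spin":0,"jaw":-1},{"tx":0.01,"ty":0.085,"tz":-0.013,"spin":0,"jaw":-1}]'; python3 go.py .5105 -.1211 .197 58
python3 - <<'E'
from h import *
from scipy.optimize import least_squares
for i in range(3):
    im,d=grab_frame("side"); s=status.read_state(); print(s["time_s"],np.round(s["ee_pos"],4),np.round(s["wrist_force"],1),np.abs(s["joint_vel"]).max().round(3))
P=cloud("side",d); cv2.imwrite("side2.png",im)
q=P[(abs(P[...,0]-.51)<.02)&(abs(P[...,1]+.119)<.02)&(P[...,2]>.147)&(P[...,2]<.167)][:,:2]
f=least_squares(lambda c:np.hypot(*(q-c).T)-.008,[.51,-.118],loss="soft_l1",f_scale=.0008); print(len(q),f.x.round(4),np.sqrt((f.fun**2).mean()))
E
```

```text
time_s: 6.17
ee_pos: [0.5106, -0.1229, 0.3477]
orientation: [[0.849, 0.001, 0.529], [-0.529, 0.0, 0.849], [0.0, -1.0, 0.0]]
wrist_force: [0.5, 0.3, -1.5]
finger_gap: 0.0257
g [ 0.5107 -0.1229  0.2004] jaw 58.06 t 6.1667 q [ 0.28  0.65 -0.21  1.92  0.23  0.59  0.93] F [ 0.5  0.3 -1.5] gap 0.0257 tilt [ 6.e-04  1.e-04 -1.e+00]
tx ty tz [-0.0025  0.0086  0.0037] spin 0.0003
6.2167 [ 0.5106 -0.123   0.3479] [-0.4  0.3 -2.3] 0.003
6.2667 [ 0.5106 -0.123   0.3479] [-0.  -0.2 -1.9] 0.003
6.3167 [ 0.5105 -0.1231  0.3479] [ 0.   0.1 -1.8] 0.003
30 [ 0.5101 -0.12  ] 0.0011879738193574809
```

```bash
python3 -m handwheel '[{"tx":-0.002,"ty":0.006,"tz":0.003,"spin":0,"jaw":-1},{"tx":-0.002,"ty":0.012,"tz":0.003,"spin":0,"jaw":-1},{"tx":-0.002,"ty":0.017,"tz":0.003,"spin":0,"jaw":-1},{"tx":-0.002,"ty":0.021,"tz":0.003,"spin":0,"jaw":-1},{"tx":-0.002,"ty":0.025,"tz":0.003,"spin":0,"jaw":-1},{"tx":-0.002,"ty":0.025,"tz":0.003,"spin":0,"jaw":-1}]'; python3 go.py .5106 -.1215 .180 58
```

```text
time_s: 6.82
ee_pos: [0.5102, -0.1216, 0.3371]
orientation: [[0.848, -0.001, 0.529], [-0.529, 0.0, 0.848], [-0.001, -1.0, -0.0]]
wrist_force: [-0.7, 0.2, -2.0]
finger_gap: 0.026
g [ 0.51   -0.1216  0.1898] jaw 58.04 t 6.8167 q [ 0.27  0.66 -0.21  1.93  0.24  0.57  0.92] F [-0.7  0.2 -2. ] gap 0.026 tilt [-8.e-04  2.e-04 -1.e+00]
tx ty tz [0.0008 0.0245 0.0009] spin 0.0002
```

Tip is at about 0.1346, below the socket top, with no contact force. Continuing down slowly.

```bash
python3 -m handwheel '[{"tx":0,"ty":0.005,"tz":0,"spin":0,"jaw":-1},{"tx":0,"ty":0.01,"tz":0,"spin":0,"jaw":-1},{"tx":0,"ty":0.015,"tz":0,"spin":0,"jaw":-1},{"tx":0,"ty":0.02,"tz":0,"spin":0,"jaw":-1},{"tx":0,"ty":0.02,"tz":0,"spin":0,"jaw":-1}]'; python3 go.py .5106 -.1215 .166 58
```

```text
time_s: 7.23
ee_pos: [0.5102, -0.1216, 0.3291]
orientation: [[0.848, -0.001, 0.529], [-0.529, 0.0, 0.848], [-0.001, -1.0, -0.0]]
wrist_force: [-1.2, -0.1, -2.0]
finger_gap: 0.0258
g [ 0.5101 -0.1216  0.1818] jaw 58.05 t 7.2333 q [ 0.27  0.68 -0.2   1.94  0.24  0.55  0.92] F [-1.2 -0.1 -2. ] gap 0.0258 tilt [-7.e-04  2.e-04 -1.e+00]
tx ty tz [0.0009 0.0394 0.0008] spin 0.0003
```

Tip is about 10 mm into the hole with no load. Going down to the collar.

```bash
python3 -m handwheel '[{"tx":0,"ty":0.006,"tz":0,"spin":0,"jaw":-1},{"tx":0,"ty":0.012,"tz":0,"spin":0,"jaw":-1},{"tx":0,"ty":0.018,"tz":0,"spin":0,"jaw":-1},{"tx":0,"ty":0.024,"tz":0,"spin":0,"jaw":-1},{"tx":0,"ty":0.03,"tz":0,"spin":0,"jaw":-1},{"tx":0,"ty":0.034,"tz":0,"spin":0,"jaw":-1},{"tx":0,"ty":0.034,"tz":0,"spin":0,"jaw":-1}]'; python3 go.py .5106 -.1215 .166 58
```

```text
time_s: 7.82
ee_pos: [0.5102, -0.1216, 0.3155]
orientation: [[0.848, -0.001, 0.529], [-0.529, 0.0, 0.848], [-0.001, -1.0, -0.0]]
wrist_force: [-1.1, 0.1, -2.9]
finger_gap: 0.0257
g [ 0.5101 -0.1215  0.1682] jaw 58.05 t 7.8167 q [ 0.26  0.7  -0.19  1.95  0.25  0.52  0.91] F [-1.1  0.1 -2.9] gap 0.0257 tilt [-7.e-04  2.e-04 -1.e+00]
tx ty tz [0.0008 0.0055 0.0007] spin 0.0003
```

```bash
python3 -m handwheel '[{"tx":0,"ty":0.003,"tz":0,"spin":0,"jaw":-1},{"tx":0,"ty":0.006,"tz":0,"spin":0,"jaw":-1},{"tx":0,"ty":0.006,"tz":0,"spin":0,"jaw":-1}]'; python3 go.py .5106 -.1215 .166 58;  python3 - <<'E'
from h import *
im,d=grab_frame("side"); cv2.imwrite("side3.png",im); P=cloud("side",d)
u,v=pix("side",[.51,-.12,.15]); cv2.imwrite("pics/crop4.png",cv2.resize(im[v-40:v+40,u-40:u+40],(480,480),interpolation=cv2.INTER_CUBIC))
E
```

```text
time_s: 8.07
ee_pos: [0.5103, -0.1216, 0.3135]
orientation: [[0.848, 0.0, 0.529], [-0.529, 0.0, 0.848], [0.0, -1.0, 0.0]]
wrist_force: [-0.6, -0.0, -2.2]
finger_gap: 0.0258
g [ 0.5104 -0.1216  0.1662] jaw 58.04 t 8.0667 q [ 0.26  0.7  -0.19  1.95  0.25  0.51  0.91] F [-0.6 -0.  -2.2] gap 0.0258 tilt [ 2.e-04  1.e-04 -1.e+00]
tx ty tz [0.0004 0.0005 0.0006] spin 0.0002
```

View pics/crop4.png

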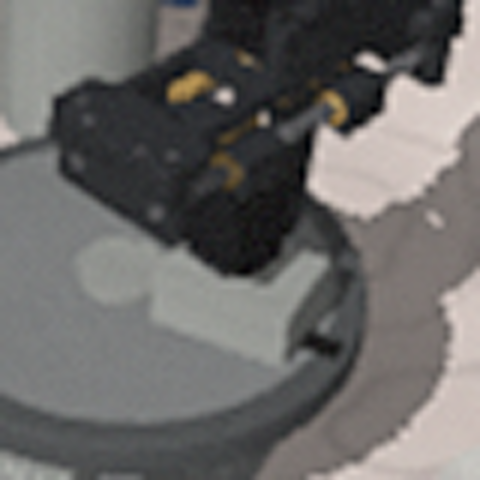

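The peg is fully in, with the collar at or just above the socket top (crop 245,275). A small further press should confirm contact.

```bash
python3 -m handwheel '[{"tx":0,"ty":0.003,"tz":0,"spin":0,"jaw":-1},{"tx":0,"ty":0.003,"tz":0,"spin":0,"jaw":-1}]'; python3 go.py .5106 -.1215 .166 58 | head -1; python3 -m handwheel '[{"tx":0,"ty":0.0025,"tz":0,"spin":0,"jaw":-1},{"tx":0,"ty":0.0025,"tz":0,"spin":0,"jaw":-1}]'; python3 go.py .5106 -.1215 .166 58 | head -1
```

```text
time_s: 8.28
ee_pos: [0.5103, -0.1215, 0.3134]
orientation: [[0.848, 0.001, 0.529], [-0.529, -0.0, 0.848], [0.001, -1.0, 0.0]]
wrist_force: [-1.5, -0.3, 8.9]
finger_gap: 0.026
g [ 0.5104 -0.1216  0.1661] jaw 58.04 t 8.2833 q [ 0.26  0.7  -0.19  1.95  0.25  0.51  0.91] F [-1.5 -0.3  8.9] gap 0.026 tilt [ 7.e-04 -4.e-04 -1.e+00]
time_s: 8.45
ee_pos: [0.5102, -0.1215, 0.3133]
orientation: [[0.848, 0.001, 0.529], [-0.529, -0.001, 0.848], [0.001, -1.0, -0.0]]
wrist_force: [-4.1, 0.6, 18.5]
finger_gap: 0.0256
g [ 0.5104 -0.1216  0.166 ] jaw 58.04 t 8.45 q [ 0.26  0.7  -0.19  1.95  0.25  0.51  0.91] F [-4.1  0.6 18.5] gap 0.0256 tilt [ 1.3e-03 -8.0e-04 -1.0e+00]
```

```bash
cat > circ.py <<'E'
import sys, json
import numpy as np
# circ.py r_mm a0 a1 n [jawdeg]: tool-axis rows from wheel angle a0 to a1
r,a0,a1,n=float(sys.argv[1]),float(sys.argv[2]),float(sys.argv[3]),int(sys.argv[4]); B=166.3-58.04+90
f=lambda a:r/400*np.array([np.cos(np.radians(B+a)),np.sin(np.radians(B+a))])
for a in np.linspace(a0,a1,n+1)[1:]:
    d=f(a)-f(a0); print(f'{{"tx":{d[0]:.4f},"ty":0,"tz":{d[1]:.4f},"spin":0,"jaw":-1}}',end=",")
print()
E
cat > chk.py <<'E'
from h import *
s=status.read_state(); R=np.array(s["orientation"]); g=np.array(s["ee_pos"])+R[:,1]*robot.pinch_z; A=np.array([.5667,-.1354]); d=g[:2]-A
ph=np.arctan2(d[1],d[0]); e=np.array([np.cos(ph),np.sin(ph)]); F=np.array(s["wrist_force"])
print("t",s["time_s"],"g",g.round(4),"r",np.hypot(*d).round(4),"wheel deg",(np.degrees(ph)-166.3)%360,"Frad",(F[:2]@e).round(1),"Ftan",(e[0]*F[1]-e[1]*F[0]).round(1),"Fz",F[2].round(1),"jaw",np.degrees(np.arctan2(R[1,2],R[0,2])).round(1),"gap",round(s["finger_gap"],4))
E
python3 chk.py; python3 circ.py 58 0 16 8;python3 circ.py 58 16 40 8
```

```text
t 8.45 g [ 0.5104 -0.1216  0.166 ] r 0.0579 wheel deg 359.9446203921683 Frad 4.1 Ftan 0.4 Fz 18.5 jaw 58.0 gap 0.0256
{"tx":0.0017,"ty":0,"tz":-0.0048,"spin":0,"jaw":-1},{"tx":0.0035,"ty":0,"tz":-0.0095,"spin":0,"jaw":-1},{"tx":0.0055,"ty":0,"tz":-0.0141,"spin":0,"jaw":-1},{"tx":0.0077,"ty":0,"tz":-0.0187,"spin":0,"jaw":-1},{"tx":0.0100,"ty":0,"tz":-0.0232,"spin":0,"jaw":-1},{"tx":0.0125,"ty":0,"tz":-0.0276,"spin":0,"jaw":-1},{"tx":0.0151,"ty":0,"tz":-0.0320,"spin":0,"jaw":-1},{"tx":0.0179,"ty":0,"tz":-0.0362,"spin":0,"jaw":-1},
{"tx":0.0044,"ty":0,"tz":-0.0062,"spin":0,"jaw":-1},{"tx":0.0092,"ty":0,"tz":-0.0121,"spin":0,"jaw":-1},{"tx":0.0142,"ty":0,"tz":-0.0177,"spin":0,"jaw":-1},{"tx":0.0196,"ty":0,"tz":-0.0231,"spin":0,"jaw":-1},{"tx":0.0252,"ty":0,"tz":-0.0282,"spin":0,"jaw":-1},{"tx":0.0311,"ty":0,"tz":-0.0330,"spin":0,"jaw":-1},{"tx":0.0372,"ty":0,"tz":-0.0375,"spin":0,"jaw":-1},{"tx":0.0436,"ty":0,"tz":-0.0417,"spin":0,"jaw":-1},
```

```bash
python3 -m handwheel '[{"tx":0,"ty":-0.0042,"tz":0,"spin":0,"jaw":-1},{"tx":0.0017,"ty":-0.0042,"tz":-0.0048,"spin":0,"jaw":-1},{"tx":0.0035,"ty":-0.0042,"tz":-0.0095,"spin":0,"jaw":-1},{"tx":0.0055,"ty":-0.0042,"tz":-0.0141,"spin":0,"jaw":-1},{"tx":0.0077,"ty":-0.0042,"tz":-0.0187,"spin":0,"jaw":-1},{"tx":0.0100,"ty":-0.0042,"tz":-0.0232,"spin":0,"jaw":-1},{"tx":0.0125,"ty":-0.0042,"tz":-0.0276,"spin":0,"jaw":-1},{"tx":0.0179,"ty":-0.0042,"tz":-0.0362,"spin":0,"jaw":-1}]' >/dev/null; python3 chk.py
```

```text
t 9.1167 g [ 0.5095 -0.1359  0.1661] r 0.0572 wheel deg 14.16349619126612 Frad 0.6 Ftan -5.2 Fz 6.7 jaw 58.2 gap 0.0257
```

```bash
python3 -m handwheel '[{"tx":0.0044,"ty":-0.001,"tz":-0.0062,"spin":0,"jaw":-1},{"tx":0.0092,"ty":-0.001,"tz":-0.0121,"spin":0,"jaw":-1},{"tx":0.0142,"ty":-0.001,"tz":-0.0177,"spin":0,"jaw":-1},{"tx":0.0196,"ty":-0.001,"tz":-0.0231,"spin":0,"jaw":-1},{"tx":0.0252,"ty":-0.001,"tz":-0.0282,"spin":0,"jaw":-1},{"tx":0.0311,"ty":-0.001,"tz":-0.0330,"spin":0,"jaw":-1},{"tx":0.0372,"ty":-0.001,"tz":-0.0375,"spin":0,"jaw":-1},{"tx":0.0436,"ty":-0.001,"tz":-0.0417,"spin":0,"jaw":-1}]' >/dev/null; python3 chk.py; for a in 40 64 88 112 136; do python3 circ.py 58 $a $((a+24)) 8; done
```

```text
t 9.7833 g [ 0.5146 -0.161   0.1661] r 0.0581 wheel deg 39.817907279747715 Frad -1.4 Ftan -5.4 Fz 4.9 jaw 58.1 gap 0.0262
{"tx":0.0066,"ty":0,"tz":-0.0038,"spin":0,"jaw":-1},{"tx":0.0133,"ty":0,"tz":-0.0073,"spin":0,"jaw":-1},{"tx":0.0202,"ty":0,"tz":-0.0104,"spin":0,"jaw":-1},{"tx":0.0273,"ty":0,"tz":-0.0132,"spin":0,"jaw":-1},{"tx":0.0345,"ty":0,"tz":-0.0155,"spin":0,"jaw":-1},{"tx":0.0418,"ty":0,"tz":-0.0175,"spin":0,"jaw":-1},{"tx":0.0493,"ty":0,"tz":-0.0191,"spin":0,"jaw":-1},{"tx":0.0568,"ty":0,"tz":-0.0204,"spin":0,"jaw":-1},
{"tx":0.0075,"ty":0,"tz":-0.0008,"spin":0,"jaw":-1},{"tx":0.0151,"ty":0,"tz":-0.0013,"spin":0,"jaw":-1},{"tx":0.0227,"ty":0,"tz":-0.0013,"spin":0,"jaw":-1},{"tx":0.0303,"ty":0,"tz":-0.0009,"spin":0,"jaw":-1},{"tx":0.0379,"ty":0,"tz":-0.0002,"spin":0,"jaw":-1},{"tx":0.0454,"ty":0,"tz":0.0010,"spin":0,"jaw":-1},{"tx":0.0528,"ty":0,"tz":0.0025,"spin":0,"jaw":-1},{"tx":0.0601,"ty":0,"tz":0.0045,"spin":0,"jaw":-1},
{"tx":0.0072,"ty":0,"tz":0.0023,"spin":0,"jaw":-1},{"tx":0.0143,"ty":0,"tz":0.0050,"spin":0,"jaw":-1},{"tx":0.0213,"ty":0,"tz":0.0081,"spin":0,"jaw
[... 379 characters left out ...]
y":0,"tz":0.0160,"spin":0,"jaw":-1},{"tx":0.0210,"ty":0,"tz":0.0219,"spin":0,"jaw":-1},{"tx":0.0254,"ty":0,"tz":0.0280,"spin":0,"jaw":-1},{"tx":0.0296,"ty":0,"tz":0.0344,"spin":0,"jaw":-1},{"tx":0.0334,"ty":0,"tz":0.0409,"spin":0,"jaw":-1},{"tx":0.0369,"ty":0,"tz":0.0477,"spin":0,"jaw":-1},
{"tx":0.0031,"ty":0,"tz":0.0069,"spin":0,"jaw":-1},{"tx":0.0059,"ty":0,"tz":0.0140,"spin":0,"jaw":-1},{"tx":0.0082,"ty":0,"tz":0.0212,"spin":0,"jaw":-1},{"tx":0.0102,"ty":0,"tz":0.0285,"spin":0,"jaw":-1},{"tx":0.0118,"ty":0,"tz":0.0360,"spin":0,"jaw":-1},{"tx":0.0131,"ty":0,"tz":0.0434,"spin":0,"jaw":-1},{"tx":0.0139,"ty":0,"tz":0.0510,"spin":0,"jaw":-1},{"tx":0.0143,"ty":0,"tz":0.0586,"spin":0,"jaw":-1},
```

Works well. Next two arcs: 40→64 and 64→88.

```bash
python3 -m handwheel '[{"tx":0.0066,"ty":0,"tz":-0.0038,"spin":0,"jaw":-1},{"tx":0.0133,"ty":0,"tz":-0.0073,"spin":0,"jaw":-1},{"tx":0.0202,"ty":0,"tz":-0.0104,"spin":0,"jaw":-1},{"tx":0.0273,"ty":0,"tz":-0.0132,"spin":0,"jaw":-1},{"tx":0.0345,"ty":0,"tz":-0.0155,"spin":0,"jaw":-1},{"tx":0.0418,"ty":0,"tz":-0.0175,"spin":0,"jaw":-1},{"tx":0.0493,"ty":0,"tz":-0.0191,"spin":0,"jaw":-1},{"tx":0.0568,"ty":0,"tz":-0.0204,"spin":0,"jaw":-1}]' >/dev/null; python3 chk.py
python3 -m handwheel '[{"tx":0.0075,"ty":0,"tz":-0.0008,"spin":0,"jaw":-1},{"tx":0.0151,"ty":0,"tz":-0.0013,"spin":0,"jaw":-1},{"tx":0.0227,"ty":0,"tz":-0.0013,"spin":0,"jaw":-1},{"tx":0.0303,"ty":0,"tz":-0.0009,"spin":0,"jaw":-1},{"tx":0.0379,"ty":0,"tz":-0.0002,"spin":0,"jaw":-1},{"tx":0.0454,"ty":0,"tz":0.0010,"spin":0,"jaw":-1},{"tx":0.0528,"ty":0,"tz":0.0025,"spin":0,"jaw":-1},{"tx":0.0601,"ty":0,"tz":0.0045,"spin":0,"jaw":-1}]' >/dev/null; python3 chk.py
```

```text
t 10.45 g [ 0.5281 -0.1794  0.1661] r 0.0586 wheel deg 62.42509510607687 Frad -1.0 Ftan -5.9 Fz 9.9 jaw 58.1 gap 0.0255
t 11.1167 g [ 0.5474 -0.191   0.1661] r 0.0588 wheel deg 84.52559083114454 Frad -2.6 Ftan -8.9 Fz 13.7 jaw 58.0 gap 0.0259
```

```bash
python3 -m handwheel '[{"tx":0.0072,"ty":-0.0025,"tz":0.0023,"spin":0,"jaw":-1},{"tx":0.0143,"ty":-0.0025,"tz":0.0050,"spin":0,"jaw":-1},{"tx":0.0213,"ty":-0.0025,"tz":0.0081,"spin":0,"jaw":-1},{"tx":0.0281,"ty":-0.0025,"tz":0.0115,"spin":0,"jaw":-1},{"tx":0.0346,"ty":-0.0025,"tz":0.0153,"spin":0,"jaw":-1},{"tx":0.0410,"ty":-0.0025,"tz":0.0194,"spin":0,"jaw":-1},{"tx":0.0472,"ty":-0.0025,"tz":0.0238,"spin":0,"jaw":-1},{"tx":0.0531,"ty":-0.0025,"tz":0.0285,"spin":0,"jaw":-1}]' >/dev/null; python3 chk.py
python3 -m handwheel '[{"tx":0.0057,"ty":0,"tz":0.0051,"spin":0,"jaw":-1},{"tx":0.0111,"ty":0,"tz":0.0104,"spin":0,"jaw":-1},{"tx":0.0162,"ty":0,"tz":0.0160,"spin":0,"jaw":-1},{"tx":0.0210,"ty":0,"tz":0.0219,"spin":0,"jaw":-1},{"tx":0.0254,"ty":0,"tz":0.0280,"spin":0,"jaw":-1},{"tx":0.0296,"ty":0,"tz":0.0344,"spin":0,"jaw":-1},{"tx":0.0334,"ty":0,"tz":0.0409,"spin":0,"jaw":-1},{"tx":0.0369,"ty":0,"tz":0.0477,"spin":0,"jaw":-1}]' >/dev/null; python3 chk.py; for a in 160 184 208 232; do python3 circ.py 58 $a $((a+24)) 8; done
```

```text
t 11.7833 g [ 0.5684 -0.1945  0.1662] r 0.0591 wheel deg 105.36185390033114 Frad -2.5 Ftan -11.7 Fz 12.7 jaw 57.9 gap 0.0254
t 12.45 g [ 0.5905 -0.1897  0.1663] r 0.0593 wheel deg 127.35852093364426 Frad -1.7 Ftan -13.6 Fz 11.3 jaw 57.8 gap 0.0255
{"tx":0.0000,"ty":0,"tz":0.0076,"spin":0,"jaw":-1},{"tx":-0.0003,"ty":0,"tz":0.0152,"spin":0,"jaw":-1},{"tx":-0.0011,"ty":0,"tz":0.0227,"spin":0,"jaw":-1},{"tx":-0.0023,"ty":0,"tz":0.0302,"spin":0,"jaw":-1},{"tx":-0.0038,"ty":0,"tz":0.0377,"spin":0,"jaw":-1},{"tx":-0.0057,"ty":0,"tz":0.0450,"spin":0,"jaw":-1},{"tx":-0.0080,"ty":0,"tz":0.0522,"spin":0,"jaw":-1},{"tx":-0.0107,"ty":0,"tz":0.0593,"spin":0,"jaw":-1},
{"tx":-0.0031,"ty":0,"tz":0.0069,"spin":0,"jaw":-1},{"tx":-0.0065,"ty":0,"tz":0.0137,"spin":0,"jaw":-1},{"tx":-0.0102,"ty":0,"tz":0.0203,"spin":0,"jaw":-1},{"tx":-0.0144,"ty":0,"tz":0.0267,"spin":0,"jaw":-1},{"tx":-0.0188,"ty":0,"tz":0.0329,"spin":0,"jaw":-1},{"tx":-0.0235,"ty":0,"tz":0.0388,"spin":0,"jaw":-1},{"tx":-0.0286,"ty":0,"tz":0.0444,"spin":0,"jaw":-1},{"tx":-0.0339,"ty":0,"tz":0.0498,"spin":0,"jaw":-1},
{"tx":-0.0056,"ty":0,"tz":0.0051,"spin":0,"jaw":-1},{"tx":-0.0115,"ty":0,"tz":0.0099,"spin":0,"jaw":-1},{"tx":-0.0176,"ty":0,"tz":0.0144,"spin":0,"jaw":-1},{"tx":-0.0240,"ty":0,"tz":0.0186,"spin":0,"jaw":-1},{"tx":-0.0305,"ty":0,"tz":0.0224,"spin":0,"jaw":-1},{"tx":-0.0373,"ty":0,"tz":0.0259,"spin":0,"jaw":-1},{"tx":-0.0442,"ty":0,"tz":0.0290,"spin":0,"jaw":-1},{"tx":-0.0513,"ty":0,"tz":0.0317,"spin":0,"jaw":-1},
{"tx":-0.0072,"ty":0,"tz":0.0024,"spin":0,"jaw":-1},{"tx":-0.0145,"ty":0,"tz":0.0044,"spin":0,"jaw":-1},{"tx":-0.0220,"ty":0,"tz":0.0060,"spin":0,"jaw":-1},{"tx":-0.0294,"ty":0,"tz":0.0072,"spin":0,"jaw":-1},{"tx":-0.0370,"ty":0,"tz":0.0080,"spin":0,"jaw":-1},{"tx":-0.0446,"ty":0,"tz":0.0085,"spin":0,"jaw":-1},{"tx":-0.0522,"ty":0,"tz":0.0085,"spin":0,"jaw":-1},{"tx":-0.0597,"ty":0,"tz":0.0081,"spin":0,"jaw":-1},
```

```bash
python3 -m handwheel '[{"tx":0.0031,"ty":-0.002,"tz":0.0069,"spin":0,"jaw":-1},{"tx":0.0059,"ty":-0.002,"tz":0.0140,"spin":0,"jaw":-1},{"tx":0.0082,"ty":-0.002,"tz":0.0212,"spin":0,"jaw":-1},{"tx":0.0102,"ty":-0.002,"tz":0.0285,"spin":0,"jaw":-1},{"tx":0.0118,"ty":-0.002,"tz":0.0360,"spin":0,"jaw":-1},{"tx":0.0131,"ty":-0.002,"tz":0.0434,"spin":0,"jaw":-1},{"tx":0.0139,"ty":-0.002,"tz":0.0510,"spin":0,"jaw":-1},{"tx":0.0143,"ty":-0.002,"tz":0.0586,"spin":0,"jaw":-1}]' >/dev/null; python3 chk.py
python3 -m handwheel '[{"tx":0,"ty":0,"tz":0.0076,"spin":0,"jaw":-1},{"tx":-0.0003,"ty":0,"tz":0.0152,"spin":0,"jaw":-1},{"tx":-0.0011,"ty":0,"tz":0.0227,"spin":0,"jaw":-1},{"tx":-0.0023,"ty":0,"tz":0.0302,"spin":0,"jaw":-1},{"tx":-0.0038,"ty":0,"tz":0.0377,"spin":0,"jaw":-1},{"tx":-0.0057,"ty":0,"tz":0.0450,"spin":0,"jaw":-1},{"tx":-0.0080,"ty":0,"tz":0.0522,"spin":0,"jaw":-1},{"tx":-0.0107,"ty":0,"tz":0.0593,"spin":0,"jaw":-1}]' >/dev/null; python3 chk.py
```

```text
t 13.1167 g [ 0.6098 -0.1757  0.1664] r 0.059 wheel deg 150.66693636134943 Frad 2.1 Ftan -10.6 Fz 0.3 jaw 57.7 gap 0.0253
t 13.7833 g [ 0.6233 -0.1497  0.167 ] r 0.0584 wheel deg 179.56682799307433 Frad 2.4 Ftan -3.2 Fz -3.1 jaw 57.8 gap 0.0258
```

```bash
python3 - <<'E'
from h import *
a=[]
B=np.array([[np.cos(-.239),-np.sin(-.239)],[np.sin(-.239),np.cos(-.239)]])
for c in("side","top"):
    im,d=grab_frame(c)
    for r in place_of("blank",c)[:2]: w=W(c,r["point"]); print(c,round(r["conf"],2),w.round(4),"feeder",(B.T@(w[:2]-[.5667,-.1345])).round(4))
    u,v=pix(c,[.61,.05,.06]); a.append(cv2.resize(im[v-40:v+40,u-40:u+40],(390,390),interpolation=cv2.INTER_CUBIC))
cv2.imwrite("pics/crop5.png",np.hstack(a))
E
python3 chk.py
```

```text
side 0.62 [ 0.3638 -0.115  -0.0007] feeder [-0.2017 -0.0291]
side 0.59 [0.6198 0.0623 0.0383] feeder [0.005  0.2038]
top 0.77 [ 0.367  -0.1139 -0.0021] feeder [-0.1989 -0.0273]
top 0.57 [0.6176 0.0639 0.0392] feeder [0.0025 0.2048]
t 13.9833 g [ 0.6243 -0.1437  0.1676] r 0.0582 wheel deg 185.5055660938047 Frad 1.9 Ftan 2.2 Fz -3.2 jaw 58.1 gap 0.0254
```

View pics/crop5.png

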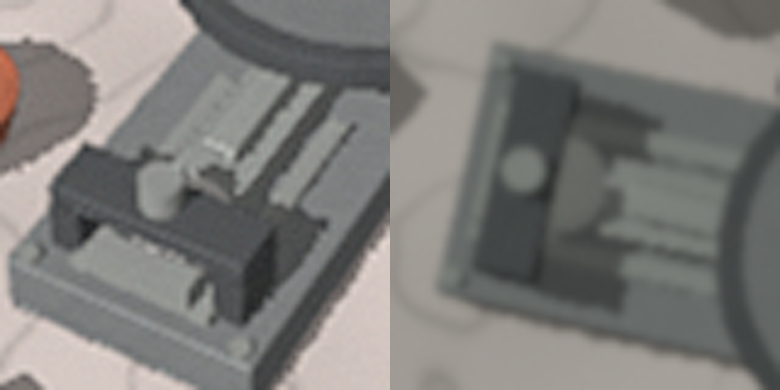

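The feed bar is fully out and the blank sits under the bridge edge (top crop 585,185), with estimates of y ≈ 0.204–0.205 ±4 mm. Full stroke implies 0.208. Continuing the second half while easing z down slightly.

```bash
python3 -m handwheel '[{"tx":-0.0031,"ty":0.001,"tz":0.0069,"spin":0,"jaw":-1},{"tx":-0.0065,"ty":0.002,"tz":0.0137,"spin":0,"jaw":-1},{"tx":-0.0102,"ty":0.003,"tz":0.0203,"spin":0,"jaw":-1},{"tx":-0.0144,"ty":0.003,"tz":0.0267,"spin":0,"jaw":-1},{"tx":-0.0188,"ty":0.003,"tz":0.0329,"spin":0,"jaw":-1},{"tx":-0.0235,"ty":0.003,"tz":0.0388,"spin":0,"jaw":-1},{"tx":-0.0286,"ty":0.003,"tz":0.0444,"spin":0,"jaw":-1},{"tx":-0.0339,"ty":0.003,"tz":0.0498,"spin":0,"jaw":-1}]' >/dev/null; python3 chk.py; python3 circ.py 58 256 280 8;python3 circ.py 58 280 304 8;python3 circ.py 58 304 328 8;python3 circ.py 58 328 360 8
```

```text
t 14.65 g [ 0.623  -0.119   0.1667] r 0.0587 wheel deg 209.8844381016835 Frad 3.3 Ftan 4.0 Fz -1.4 jaw 58.1 gap 0.0259
{"tx":-0.0076,"ty":0,"tz":-0.0008,"spin":0,"jaw":-1},{"tx":-0.0151,"ty":0,"tz":-0.0019,"spin":0,"jaw":-1},{"tx":-0.0225,"ty":0,"tz":-0.0035,"spin":0,"jaw":-1},{"tx":-0.0298,"ty":0,"tz":-0.0054,"spin":0,"jaw":-1},{"tx":-0.0371,"ty":0,"tz":-0.0077,"spin":0,"jaw":-1},{"tx":-0.0442,"ty":0,"tz":-0.0104,"spin":0,"jaw":-1},{"tx":-0.0511,"ty":0,"tz":-0.0135,"spin":0,"jaw":-1},{"tx":-0.0579,"ty":0,"tz":-0.0169,"spin":0,"jaw":-1},
{"tx":-0.0066,"ty":0,"tz":-0.0038,"spin":0,"jaw":-1},{"tx":-0.0130,"ty":0,"tz":-0.0079,"spin":0,"jaw":-1},{"tx":-0.0191,"ty":0,"tz":-0.0123,"spin":0,"jaw":-1},{"tx":-0.0251,"ty":0,"tz":-0.0171,"spin":0,"jaw":-1},{"tx":-0.0307,"ty":0,"tz":-0.0221,"spin":0,"jaw":-1},{"tx":-0.0361,"ty":0,"tz":-0.0275,"spin":0,"jaw":-1},{"tx":-0.0412,"ty":0,"tz":-0.0331,"spin":0,"jaw":-1},{"tx":-0.0460,"ty":0,"tz":-0.0390,"spin":0,"jaw":-1},
{"tx":-0.0045,"ty":0,"tz":-0.0061,"spin":0,"jaw":-1},{"tx":-0.0086,"ty":0,"tz":-0.0125,"spin":0,"jaw":-1},{"tx":-0.0125,"ty":0,"tz":-0.0190,"spin":0,"jaw":-1},{"tx":-0.0159,"ty":0,"tz":-0.0258,"spin":0,"jaw":-1},{"tx":-0.0191,"ty":0,"tz":-0.0327,"spin":0,"jaw":-1},{"tx":-0.0218,"ty":0,"tz":-0.0398,"spin":0,"jaw":-1},{"tx":-0.0242,"ty":0,"tz":-0.0470,"spin":0,"jaw":-1},{"tx":-0.0262,"ty":0,"tz":-0.0543,"spin":0,"jaw":-1},
{"tx":-0.0021,"ty":0,"tz":-0.0099,"spin":0,"jaw":-1},{"tx":-0.0034,"ty":0,"tz":-0.0199,"spin":0,"jaw":-1},{"tx":-0.0041,"ty":0,"tz":-0.0300,"spin":0,"jaw":-1},{"tx":-0.0040,"ty":0,"tz":-0.0402,"spin":0,"jaw":-1},{"tx":-0.0033,"ty":0,"tz":-0.0503,"spin":0,"jaw":-1},{"tx":-0.0018,"ty":0,"tz":-0.0603,"spin":0,"jaw":-1},{"tx":0.0003,"ty":0,"tz":-0.0702,"spin":0,"jaw":-1},{"tx":0.0032,"ty":0,"tz":-0.0799,"spin":0,"jaw":-1},
```

```bash
python3 -m handwheel '[{"tx":-0.0056,"ty":0.001,"tz":0.0051,"spin":0,"jaw":-1},{"tx":-0.0115,"ty":0.001,"tz":0.0099,"spin":0,"jaw":-1},{"tx":-0.0176,"ty":0.001,"tz":0.0144,"spin":0,"jaw":-1},{"tx":-0.0240,"ty":0.001,"tz":0.0186,"spin":0,"jaw":-1},{"tx":-0.0305,"ty":0.001,"tz":0.0224,"spin":0,"jaw":-1},{"tx":-0.0373,"ty":0.001,"tz":0.0259,"spin":0,"jaw":-1},{"tx":-0.0442,"ty":0.001,"tz":0.0290,"spin":0,"jaw":-1},{"tx":-0.0513,"ty":0.001,"tz":0.0317,"spin":0,"jaw":-1}]' >/dev/null; python3 chk.py
python3 -m handwheel '[{"tx":-0.0072,"ty":0,"tz":0.0024,"spin":0,"jaw":-1},{"tx":-0.0145,"ty":0,"tz":0.0044,"spin":0,"jaw":-1},{"tx":-0.0220,"ty":0,"tz":0.0060,"spin":0,"jaw":-1},{"tx":-0.0294,"ty":0,"tz":0.0072,"spin":0,"jaw":-1},{"tx":-0.0370,"ty":0,"tz":0.0080,"spin":0,"jaw":-1},{"tx":-0.0446,"ty":0,"tz":0.0085,"spin":0,"jaw":-1},{"tx":-0.0522,"ty":0,"tz":0.0085,"spin":0,"jaw":-1},{"tx":-0.0597,"ty":0,"tz":0.0081,"spin":0,"jaw":-1}]' >/dev/null; python3 chk.py
```

```text
t 15.3167 g [ 0.611  -0.0968  0.1663] r 0.0588 wheel deg 234.72204672565547 Frad 3.0 Ftan 6.1 Fz 0.9 jaw 58.1 gap 0.0255
t 15.9833 g [ 0.5914 -0.0825  0.1662] r 0.0584 wheel deg 258.62908636901693 Frad 3.4 Ftan 5.0 Fz 1.6 jaw 58.1 gap 0.0258
```

```bash
python3 -m handwheel '[{"tx":-0.0076,"ty":0,"tz":-0.0008,"spin":0,"jaw":-1},{"tx":-0.0151,"ty":0,"tz":-0.0019,"spin":0,"jaw":-1},{"tx":-0.0225,"ty":0,"tz":-0.0035,"spin":0,"jaw":-1},{"tx":-0.0298,"ty":0,"tz":-0.0054,"spin":0,"jaw":-1},{"tx":-0.0371,"ty":0,"tz":-0.0077,"spin":0,"jaw":-1},{"tx":-0.0442,"ty":0,"tz":-0.0104,"spin":0,"jaw":-1},{"tx":-0.0511,"ty":0,"tz":-0.0135,"spin":0,"jaw":-1},{"tx":-0.0579,"ty":0,"tz":-0.0169,"spin":0,"jaw":-1}]' >/dev/null; python3 chk.py
python3 -m handwheel '[{"tx":-0.0066,"ty":0,"tz":-0.0038,"spin":0,"jaw":-1},{"tx":-0.0130,"ty":0,"tz":-0.0079,"spin":0,"jaw":-1},{"tx":-0.0191,"ty":0,"tz":-0.0123,"spin":0,"jaw":-1},{"tx":-0.0251,"ty":0,"tz":-0.0171,"spin":0,"jaw":-1},{"tx":-0.0307,"ty":0,"tz":-0.0221,"spin":0,"jaw":-1},{"tx":-0.0361,"ty":0,"tz":-0.0275,"spin":0,"jaw":-1},{"tx":-0.0412,"ty":0,"tz":-0.0331,"spin":0,"jaw":-1},{"tx":-0.0460,"ty":0,"tz":-0.0390,"spin":0,"jaw":-1}]' >/dev/null; python3 chk.py
```

```text
t 16.65 g [ 0.5697 -0.0778  0.1662] r 0.0577 wheel deg 280.7185631717384 Frad 1.9 Ftan 2.7 Fz 1.7 jaw 58.0 gap 0.0256
t 17.3167 g [ 0.5464 -0.0817  0.1662] r 0.0574 wheel deg 304.4455881969443 Frad 0.9 Ftan 1.0 Fz -0.9 jaw 58.0 gap 0.0257
```

```bash
python3 -m handwheel '[{"tx":-0.0045,"ty":0,"tz":-0.0061,"spin":0,"jaw":-1},{"tx":-0.0086,"ty":0,"tz":-0.0125,"spin":0,"jaw":-1},{"tx":-0.0125,"ty":0,"tz":-0.0190,"spin":0,"jaw":-1},{"tx":-0.0159,"ty":0,"tz":-0.0258,"spin":0,"jaw":-1},{"tx":-0.0191,"ty":0,"tz":-0.0327,"spin":0,"jaw":-1},{"tx":-0.0218,"ty":0,"tz":-0.0398,"spin":0,"jaw":-1},{"tx":-0.0242,"ty":0,"tz":-0.0470,"spin":0,"jaw":-1},{"tx":-0.0262,"ty":0,"tz":-0.0543,"spin":0,"jaw":-1}]' >/dev/null; python3 chk.py; python3 circ.py 58 328 352 8
```

```text
t 17.9833 g [ 0.5263 -0.0941  0.1664] r 0.0578 wheel deg 328.04373680375454 Frad 0.2 Ftan 0.7 Fz -2.2 jaw 58.0 gap 0.0256
{"tx":-0.0016,"ty":0,"tz":-0.0074,"spin":0,"jaw":-1},{"tx":-0.0028,"ty":0,"tz":-0.0149,"spin":0,"jaw":-1},{"tx":-0.0037,"ty":0,"tz":-0.0225,"spin":0,"jaw":-1},{"tx":-0.0041,"ty":0,"tz":-0.0300,"spin":0,"jaw":-1},{"tx":-0.0041,"ty":0,"tz":-0.0376,"spin":0,"jaw":-1},{"tx":-0.0037,"ty":0,"tz":-0.0452,"spin":0,"jaw":-1},{"tx":-0.0030,"ty":0,"tz":-0.0528,"spin":0,"jaw":-1},{"tx":-0.0018,"ty":0,"tz":-0.0603,"spin":0,"jaw":-1},
```

```bash
python3 -m handwheel '[{"tx":-0.0016,"ty":0.001,"tz":-0.0074,"spin":0,"jaw":-1},{"tx":-0.0028,"ty":0.001,"tz":-0.0149,"spin":0,"jaw":-1},{"tx":-0.0037,"ty":0.001,"tz":-0.0225,"spin":0,"jaw":-1},{"tx":-0.0041,"ty":0.001,"tz":-0.0300,"spin":0,"jaw":-1},{"tx":-0.0041,"ty":0.001,"tz":-0.0376,"spin":0,"jaw":-1},{"tx":-0.0037,"ty":0.001,"tz":-0.0452,"spin":0,"jaw":-1},{"tx":-0.0030,"ty":0.001,"tz":-0.0528,"spin":0,"jaw":-1},{"tx":-0.0018,"ty":0.001,"tz":-0.0603,"spin":0,"jaw":-1}]' >/dev/null; python3 chk.py; python3 circ.py 58 352 360 4
python3 go.py .5104 -.1216 .166 58
```

```text
t 18.65 g [ 0.5133 -0.114   0.1661] r 0.0575 wheel deg 351.82836817997554 Frad -1.6 Ftan -1.8 Fz 2.1 jaw 58.1 gap 0.0256
{"tx":0.0010,"ty":0,"tz":-0.0050,"spin":0,"jaw":-1},{"tx":0.0021,"ty":0,"tz":-0.0099,"spin":0,"jaw":-1},{"tx":0.0035,"ty":0,"tz":-0.0148,"spin":0,"jaw":-1},{"tx":0.0050,"ty":0,"tz":-0.0196,"spin":0,"jaw":-1},
g [ 0.5133 -0.114   0.1661] jaw 58.07 t 18.65 q [ 0.25  0.7  -0.2   1.95  0.26  0.51  0.89] F [2.2 1.  2.1] gap 0.0256 tilt [ 1.4e-03  4.0e-04 -1.0e+00]
tx ty tz [ 0.0043  0.0003 -0.0196] spin 0.0004
```

```bash
python3 -m handwheel '[{"tx":0.001,"ty":0,"tz":-0.005,"spin":0,"jaw":-1},{"tx":0.002,"ty":0,"tz":-0.01,"spin":0,"jaw":-1},{"tx":0.0035,"ty":0,"tz":-0.015,"spin":0,"jaw":-1},{"tx":0.005,"ty":0,"tz":-0.019,"spin":0,"jaw":-1},{"tx":0.005,"ty":0,"tz":-0.021,"spin":0,"jaw":-1},{"tx":0.005,"ty":0,"tz":-0.021,"spin":0,"jaw":-1},{"tx":0.005,"ty":0,"tz":-0.021,"spin":0,"jaw":-1},{"tx":0.005,"ty":0,"tz":-0.021,"spin":0,"jaw":-1}]' >/dev/null; python3 chk.py; python3 -m handwheel '[{"tx":0,"ty":0,"tz":0,"spin":0,"jaw":-1},{"tx":0,"ty":0,"tz":0,"spin":0,"jaw":-1},{"tx":0,"ty":0,"tz":0,"spin":0,"jaw":-1}]' >/dev/null; python3 chk.py
python3 - <<'E'
from h import *
im,d=grab_frame("side"); P=cloud("side",d); cv2.imwrite("side4.png",im)
E
```

```text
t 19.3167 g [ 0.5104 -0.1226  0.1661] r 0.0578 wheel deg 0.9259396026878619 Frad -2.0 Ftan -1.3 Fz 4.6 jaw 58.0 gap 0.0257
t 19.5667 g [ 0.5104 -0.1226  0.1661] r 0.0578 wheel deg 0.9016109288422456 Frad -1.5 Ftan -0.8 Fz 5.0 jaw 58.0 gap 0.0258
```

```bash
python3 -m handwheel '[{"tx":0,"ty":0,"tz":0,"spin":0,"jaw":-0.2},{"tx":0,"ty":0,"tz":0,"spin":0,"jaw":0},{"tx":0,"ty":0,"tz":0,"spin":0,"jaw":0.2},{"tx":0,"ty":0,"tz":0,"spin":0,"jaw":0.4},{"tx":0,"ty":0,"tz":0,"spin":0,"jaw":0.4},{"tx":0,"ty":0,"tz":0,"spin":0,"jaw":0.4},{"tx":0,"ty":0,"tz":0,"spin":0,"jaw":0.4},{"tx":0,"ty":0,"tz":0,"spin":0,"jaw":0.4}]' >/dev/null; python3 chk.py
python3 -m handwheel '[{"tx":0,"ty":-0.02,"tz":0,"spin":0,"jaw":0.4},{"tx":0,"ty":-0.06,"tz":0,"spin":0,"jaw":0.4},{"tx":0,"ty":-0.11,"tz":0,"spin":0,"jaw":0.4},{"tx":0,"ty":-0.17,"tz":0,"spin":0,"jaw":0.4},{"tx":0,"ty":-0.24,"tz":0,"spin":0,"jaw":0.4},{"tx":0,"ty":-0.3,"tz":0,"spin":0,"jaw":0.4},{"tx":0,"ty":-0.35,"tz":0,"spin":0,"jaw":0.4},{"tx":0,"ty":-0.35,"tz":0,"spin":0,"jaw":0.4}]' >/dev/null; python3 chk.py; python3 go.py .35 .12 .34 58
```

```text
t 20.2833 g [ 0.51   -0.1222  0.1658] r 0.0583 wheel deg 0.5931605059803928 Frad 0.1 Ftan -0.2 Fz -0.2 jaw 58.0 gap 0.0619
t 20.95 g [ 0.5122 -0.1224  0.3104] r 0.0561 wheel deg 0.2663157315002138 Frad -0.2 Ftan -0.5 Fz 0.4 jaw 58.0 gap 0.0617
g [ 0.5122 -0.1224  0.3104] jaw 58.03 t 20.95 q [ 0.32  0.49 -0.27  1.8   0.17  0.86  0.98] F [0.3 0.4 0.4] gap 0.0617 tilt [ 0.0083 -0.0013 -1.    ]
tx ty tz [-0.6614 -0.0781  0.3008] spin 0.0002
```

```bash
python3 -m handwheel '[{"tx":-0.06,"ty":0,"tz":0.03,"spin":0,"jaw":0.4},{"tx":-0.14,"ty":0,"tz":0.07,"spin":0,"jaw":0.4},{"tx":-0.22,"ty":0,"tz":0.11,"spin":0,"jaw":0.4},{"tx":-0.3,"ty":0,"tz":0.15,"spin":0,"jaw":0.4},{"tx":-0.38,"ty":0,"tz":0.2,"spin":0,"jaw":0.4},{"tx":-0.45,"ty":0,"tz":0.25,"spin":0,"jaw":0.4},{"tx":-0.5,"ty":0,"tz":0.3,"spin":0,"jaw":0.4},{"tx":-0.5,"ty":0,"tz":0.3,"spin":0,"jaw":0.4}]' >/dev/null; python3 chk.py
python3 - <<'E'
from h import *
from scipy.optimize import least_squares
a=[]
t=-.239;B=np.array([[np.cos(t),-np.sin(t)],[np.sin(t),np.cos(t)]])
for c in("side","top"):
    im,d=grab_frame(c); P=cloud(c,d)
    m=(abs(P[...,0]-.51)<.05)&(abs(P[...,1]+.12)<.05)&(abs(P[...,2]-.137)<.0025); q=(P[m][:,:2]*1000).astype(np.float32); print(c,"socket",cv2.minAreaRect(q))
    m=(abs(P[...,0]-.51)<.03)&(abs(P[...,1]+.12)<.03)&(P[...,2]>.18)&(P[...,2]<.195); print("griptop",m.sum(),P[m].mean(0).round(4) if m.any() else "")
    for n in ("blank","crank","cup","burner","saucer","scoop","jar","axle"):
        for r in place_of(n,c)[:2]: w=W(c,r["point"]); print(c,n,round(r["conf"],2),w.round(4),(B.T@(w[:2]-[.5667,-.1345])).round(4))
    u,v=pix(c,[.57,-.03,.08]); a.append(cv2.resize(im[v-65:v+65,u-65:u+65],(390,390),interpolation=cv2.INTER_CUBIC))
cv2.imwrite("pics/crop6.png",np.hstack(a))
E
```

```text
t 21.6167 g [0.402  0.0911 0.3062] r 0.28 wheel deg 319.7187722524953 Frad -0.3 Ftan -0.7 Fz -0.2 jaw 58.6 gap 0.0616
side socket ((522.729248046875, -107.60205078125), (36.66691970825195, 80.73722076416016), 41.79643630981445)
griptop 41 [ 0.5149 -0.1177  0.1848]
side blank 0.9 [ 0.3632 -0.1178  0.0007] [-0.2016 -0.032 ]
side blank 0.46 [0.6184 0.0629 0.0426] [0.0035 0.204 ]
side crank 0.68 [ 0.5083 -0.1163  0.1079] [-0.0611  0.0038]
side crank 0.55 [ 0.4746  0.1932 -0.0017] [-0.1671  0.2966]
side cup 0.66 [0.3777 0.0194 0.0007] [-0.2201  0.1048]
side burner 0.88 [0.7744 0.0168 0.0052] [0.166  0.1962]
side saucer 0.68 [ 0.6312  0.4067 -0.0012] [-0.0655  0.5411]
side scoop 0.69 [ 0.7149  0.2404 -0.0012] [0.0552 0.3994]
side jar 0.75 [ 6.481e-01 -3.974e-01  1.000e-04] [ 0.1413 -0.2362]
side axle 0.64 [ 0.5618 -0.1368  0.106 ] [-0.0043 -0.0034]
top socket ((511.205322265625, -121.11817932128906), (45.90614318847656, 65.57592010498047), 76.17922973632812)
griptop 105 [ 0.5111 -0.1226  0.1855]
top blank 0.74 [ 0.3681 -0.1146 -0.0053] [-0.1976 -0.0277]
top blank 0.54 [0.6198 0.0636 0.0375] [0.0047 0.205 ]
top crank 0.59 [ 0.5067 -0.1218  0.1099] [-0.0613 -0.0019]
top crank 0.38 [ 0.4746  0.1965 -0.0044] [-0.1678  0.2998]
top cup 0.8 [ 0.3807  0.0155 -0.0008] [-0.2162  0.1017]
top burner 0.9 [ 7.828e-01  9.300e-03 -4.000e-04] [0.1759 0.1909]
top saucer 0.59 [ 0.6314  0.409  -0.001 ] [-0.0658  0.5434]
top scoop 0.86 [ 0.7198  0.2433 -0.0023] [0.0593 0.4033]
top jar 0.85 [ 6.515e-01 -4.008e-01 -5.000e-04] [ 0.1454 -0.2387]
top jar 0.38 [ 0.5663 -0.1323  0.1061] [-0.0009  0.002 ]
top axle 0.88 [ 0.566  -0.1322  0.103 ] [-0.0012  0.0021]
```

View pics/crop6.png

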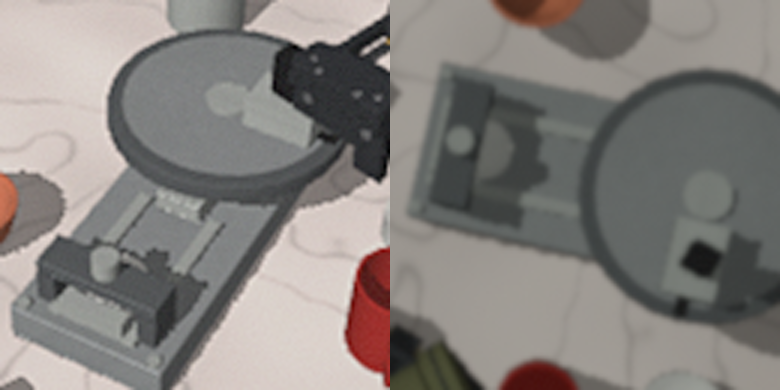

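Run:
```python
from h import *
t=np.radians(76.15-90);B=np.array([[np.cos(t),-np.sin(t)],[np.sin(t),np.cos(t)]])
im,d=grab_frame("top"); P=cloud("top",d); q=(P[...,:2]-[.5685,-.1366])@B
z=P[...,2]; k=(abs(q[...,0])<.024)&(q[...,1]>.09)
m=k&(abs(z-.0625)<.005)&(q[...,1]<.206); e=q[m]; print("blank top min y",e[:,1].min().round(4),"n",m.sum(),"z",np.median(z[m]).round(4))
p=e[np.hypot(e[:,0],e[:,1]-.207)>.015]
b=k&(z>.098)&(q[...,1]<.26); print("bridge y range",q[b][:,1].min().round(4),q[b][:,1].max().round(4))
from h import status
s=status.read_state(); print(s["time_s"],np.abs(s["joint_vel"]).max())
```

```text
blank top min y 0.1803 n 113 z 0.0614
bridge y range 0.09 0.2372
22.5667 0.0021049150428781587
```

```bash
python3 -c "
from workcell import robot
print(robot.finish_job())"
```

```text
the job is handed in; nothing more can be done
None
```

The job is handed in. I fitted the black crank into the flywheel socket, turned the wheel one full turn counter-clockwise, released the crank and backed the arm away, all by about 22.6 s. The hand-in gave no verdict, so the results below are from my own last checks.

- **Crank:** it is seated. The collar touched the socket when I pressed it down, and the last top picture shows the crank upright in the socket. Its grip top measured 0.1855 m, where about 0.186 m is expected when seated.
- **Wheel:** the top camera puts the socket within about 1.6 mm of where it started, roughly 1.6° short of a full turn; the limit is 5.7°.
- **Feed bar and blank:** the bar is back. The blank's near edge is at feeder y ≈ 0.180, which puts its centre near 0.208, within the home range.
- **Force:** the largest force I read at the wrist was about 18 N, while pressing the collar down. I only read it between moves, not continuously.
- **Other objects:** I compared the final networks' positions only with the first pictures by eye and saw nothing moved. The arm never came close to any of them.

**Where checks disagreed:**
- The two cameras differ by 3–4 mm in y throughout.
- The network placed the blank at y ≈ 0.204–0.205, at the edge of the home range, while depth gave about 0.208.
- The final side-camera fit of the socket was blocked by the gripper, so I did not use it.

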